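# Knock a bushing out of its housing on an eccentric post

### The job

Poke the brass bushing out of the blue housing: carry the housing upright onto the steel knock-out post, feel for the access hole in its underside with the pin, and press it gently down until it sits on the post's disc and the bushing stands up out of its recess. Then take the bushing out, stand it gently in the orange tray, and leave the housing sitting level on the post. Never force the housing or the bushing against the post, and leave the other things on the bench where they are.

Things in the scene. Friction and masses are not known exactly. Their poses are not given: they have to be found in the camera images.
- housing_c (a point): centre (half-way up) of the loose blue bearing housing, a 0.35 kg block of 80 mm along its x, 56 mm along its y and 32 mm high, lying on the bench, recess upward; z points up. Grip it across the 56 mm. Four screw heads on its top stand 1 mm high.
- housing_hole (a point): centre of the access hole's mouth in the middle of the housing's underside. The hole, 22 mm in diameter, goes up through a 10 mm web into the recess, 30 mm in diameter, 22 mm deep and open at the top, on the same vertical centre line.
- bushing_c (a point): centre (half-way up) of the loose brass bushing, 20 mm high, 70 g: 25 mm in diameter with a 28 mm foot flange, 6 mm high; z is its axis, bore open at the top only. It starts on the web in the recess, top 2 mm below the housing's top, too deep to grip. Three sprung balls hold its flange: it takes 5 to 25 N to push it past them (first 4 mm), after 10 mm it is free.
- post_top (a point): point on the centre line of the fixed knock-out post, at the top of its disc, 32 mm above the bench: a 96 x 96 x 12 mm dark plate, on it an aluminium disc 44 mm in diameter, 20 mm high. Housing pressed home: its underside lies on the disc, its centre 48 mm above the bench. Over 40 N between post and housing or bushing counts as forcing.
- post_axis (a point): point on the post's centre line at the height of the top of its upright steel pin (16 mm in diameter, 26 mm tall, 58 mm above the bench). The pin is eccentric: its axis stands 5 mm off this point, in a direction that differs each time and is NOT given; it is locked. With the housing home the bushing rests on the pin, its top 14 mm above the housing's top.
- tray_in (a point): centre of the inner floor of the fixed orange parts tray, open at the top, 100 mm along its x by 110 mm along its y outside, walls 4 mm thick and 18 mm high, floor 4 mm thick (this point is 4 mm above the bench)

How it is judged:
On the way:
1. the housing sits on the post's disc and the pin has poked the bushing up out of its recess (z of bushing_c in the frame of housing_c above 0.016 m and horizontal distance between bushing_c and housing_c below 0.006 m and horizontal distance between housing_c and post_top below 0.01 m and height (world z) of housing_c below 0.052 m and angle between housing_c's own z axis and vertical below 0.1 rad), for 0.2 s.
At the end, for the whole second after the job is handed in: The bushing stands upright (within 0.15 rad), bore up, at rest on the tray's floor inside its walls; the housing sits level (within 0.1 rad) on the post's disc (raised at most 4 mm), its centre within 10 mm of the post's centre line (x of bushing_c in the frame of tray_in between -0.04 and 0.04 m and y of bushing_c in the frame of tray_in between -0.045 and 0.045 m and z of bushing_c in the frame of tray_in between 0.007 and 0.014 m and angle between bushing_c's own z axis and vertical below 0.15 rad and linear speed of each of bushing, housing below 0.02 m/s and horizontal distance between housing_c and post_top below 0.01 m and height (world z) of housing_c below 0.052 m and angle between housing_c's own z axis and vertical below 0.1 rad); the robot touches nothing.
It fails at once if the housing or the bushing is forced against the post (over 40 N) (contact force between any of housing, bushing and post above 40 N).
It fails at once if the bushing is rammed into the tray (over 60 N) (contact force between bushing and tray above 60 N).
It fails at once if the bushing is dropped into the tray (faster than 0.5 m/s in the last 20 mm above its floor) (linear speed of bushing above 0.5 m/s and z of bushing_c in the frame of tray_in below 0.03 m and x of bushing_c in the frame of tray_in between -0.05 and 0.05 m and y of bushing_c in the frame of tray_in between -0.055 and 0.055 m).
It fails at once if the housing is tipped (over 0.5 rad) (angle between housing_c's own z axis and vertical above 0.5 rad).
It fails at once if another thing on the bench is moved more than 30 mm (distance of any of calculator, stapler, sticky_pad, carton from where it was at the start of the episode above 0.03 m).
It also fails if it takes over 72 s, if anything falls off the work surface, if the arm or the gripper's body presses on something with over 40 N, if the wrist force passes 120 N, or if a joint passes its speed limit or range.

### The arm

A 7-joint arm with a two-finger parallel gripper is mounted at the origin on a cart in front of the work surface, level with it; the furniture and walls round the work are solid. World frame = base frame: x ahead of the robot, y to its left, z up, the work surface at z = 0. Lengths are in m, angles in rad, forces in N, time in s.
With the tool pointing down it reaches from about 0.4 to 0.85 m from the base axis. Payload 4.5 kg.
Tool frame: the origin (TCP) lies midway between the tips of the shut fingers; the grasp point (between the pads) lies 19 mm behind it; z points along the fingers, x is the direction in which the jaws open and shut, and the axes are right-handed (so a half turn about z gives the same grasp; the last joint's range is limited). The gripper opens to 88 mm and grips with 3 to 60 N. Pads are 18 mm wide; open, the fingers measure 123 mm over their backs; the gripper's body (75 mm by 187 mm) begins 45 mm behind the grasp point.
Start: joints at [-1.071, 0.689, -0.195, 1.565, 0.157, 0.902, -0.215], TCP at [0.281, 0.558, 0.202] pointing down, gripper open.
Joint ranges: [-3.01, 3.01], [-0.46, 2.08], [-1.47, 1.51], [0.13, 2.56], [-1, 4.14], [0.04, 2.09], [-2.66, 2.66]. Speed limits (rad/s): [2.57, 2.57, 3.14, 3.14, 3.14, 3.14, 3.14].

### API

Orientations are given as a unit quaternion [x, y, z, w].
In Python, from plant import r gives the robot as it stands. The module is installed in compiled form; this text tells all that it offers.
- The arm moves only by the tool play_rows, never from a script. Its argument "increments" is a list of rows, each a list of 7 numbers: the opening, from 0 (shut) to 1 (fully open), then the shift along the tool's x, y, z in mm, then the turn, a rotation vector about the tool's x, y, z in rad. In form: [[hand, dx, dy, dz, wx, wy, wz], ...]. A call has exactly 8 rows; each row shifts and turns the pose as measured when the row begins, along the tool's axes as they then stand; what a row does not reach is not made up. A row lasts 1/8 s, in which the tool goes at most 62.5 mm and 10.7 degrees, less where a joint would pass 70% of its speed; a pose out of reach is approached as far as the arm can. A call is refused whole if a number of a shift passes 62.5 or a number of a turn 0.188, either way. A call with a gripper value outside its range is refused whole. The fingers move at their own pace and stop on an object; "grip_force" is the grip in N (left out, the last holds). Time passes only in rows, so rows that do not move let the fingers close, or fill a call up. It gives the time, the measured TCP pose, the force and the opening at its end, in the units of the state.
- r.get_state(): the state, without advancing time (a new reading comes with each control period).
- r.snapshot(name): name is "scene" or "top" or "wrist"; returns the picture (420x560x3 uint8, red, green, blue); there is no depth.
- r.get_calibration(name): a dict with "fx", "fy", "cx", "cy" (pixels), "R" (3x3) and "t" (3): a world point X has camera coordinates R X + t. Camera axes: x right, y down, z forward; pixel columns grow to the right and rows downward; lengths in m; the calibration is good to about 2 mm. A picture is of the moment at which its call begins: read the wrist's pose just before it. get_calibration takes no time and is no camera call; for the wrist camera it gives the pose at the moment of the call.
- r.finish_job(): hands the job in, once; it reports no verdict.
The state is a dict: "clock": time; "q": joint angles; "qd": joint speeds; "joint_torque": joint torques, N m; "tool_pos": TCP position; "eef_rot": TCP orientation; "contact_force": force on the tool from outside, world axes, zero at the start; "moment": the same for the moment, N m; "opening": opening from 0.0 (shut) to 1.0 (fully open).
Only numpy, scipy, OpenCV 4.12 (cv2) and the standard library are available. Lean on these libraries where they do the work, as an engineer would, in place of code of your own. Each camera call takes 0.05 s, during which the arm holds its last target.

## Working session

There is one attempt and no reset: what is moved stays moved. The work goes in short steps, Python scripts to look and compute and a tool call to move; the robot and the scene stay as the last step left them, time stands still between calls to the robot, and variables do not carry over. Pictures are saved under pics/ and viewed, and the job is handed in when it is done.

Besides the shell and the picture viewer there is one more tool, called after ">>>" by a JSON object that holds its "method" and its "body", one argument or row to a line. play_rows: Moves the arm, as the interface text tells. Its arguments: {"type":"object","properties":{"increments":{"type":"array"},"grip_force":{"type":"number"}},"required":["increments"]}

```bash
mkdir -p pics; cat > h.py <<'E'
import numpy as np, cv2
from plant import r
from scipy.spatial.transform import Rotation as Ro
def st():
    s=r.get_state(); print('t',round(s['clock'],3),'p',np.round(s['tool_pos'],4),'q',np.round(s['eef_rot'],4),'F',np.round(s['contact_force'],2),'M',np.round(s['moment'],2),'op',round(s['opening'],3)); return s
def snap(n,f):
    c=r.get_calibration(n); im=r.snapshot(n); cv2.imwrite('pics/'+f+'.png',cv2.cvtColor(im,cv2.COLOR_RGB2BGR)); np.savez('pics/'+f+'.npz',**{k:np.array(v) for k,v in c.items()},im=im); return im,c
def ray(c,u,v,z):
    R=np.array(c['R']);t=np.array(c['t']); d=R.T@np.array([(u-c['cx'])/c['fx'],(v-c['cy'])/c['fy'],1]); o=-R.T@t
    return o+d*(z-o[2])/d[2]
def proj(c,X):
    p=np.array(c['R'])@np.array(X)+np.array(c['t']); return c['fx']*p[0]/p[2]+c['cx'],c['fy']*p[1]/p[2]+c['cy']
E
python3 - <<'E'
from h import *
s=st();print(s['q'])
for n in['scene','top','wrist']:
    im,c=snap(n,n+'0'); print(n,c)
E
```

```text
t 0.0 p [0.2804 0.5578 0.2011] q [ 8.512e-01  5.248e-01 -8.000e-04  5.000e-04] F [-0.14 -0.34  0.36] M [0.02 0.01 0.01] op 0.999
[-1.07119144  0.68997959 -0.19452394  1.56633361  0.1572677   0.90253273
 -0.21510312]
scene {'fx': 497.8148502418601, 'fy': 497.8148502418601, 'cx': 284.5598450829298, 'cy': 203.0889242103106, 'R': array([[ 0.82788497, -0.5606421 ,  0.0169385 ],
       [-0.36752196, -0.56502768, -0.7386957 ],
       [ 0.42371463,  0.6053298 , -0.6738262 ]]), 't': array([-0.40499067,  0.2153071 ,  1.08421049])}
top {'fx': 500.51428958887846, 'fy': 500.51428958887846, 'cx': 279.3313328815221, 'cy': 211.32959485661218, 'R': array([[ 1.02799236e-03, -9.99975353e-01, -6.94526424e-03],
       [-9.73925316e-01,  5.74485483e-04, -2.26868129e-01],
       [ 2.26866528e-01,  6.99738737e-03, -9.73900721e-01]]), 't': array([0.00833481, 0.48996357, 1.03728368])}
wrist {'fx': 354.87150862781647, 'fy': 354.87150862781647, 'cx': 281.56451271531307, 'cy': 209.98876900831323, 'R': array([[ 0.44968151,  0.89318686, -0.00194356],
       [ 0.85273132, -0.42866436,  0.29848981],
       [ 0.26577404, -0.13588268, -0.95441084]]), 't': array([-0.6242366 , -0.04033312,  0.39022501])}
```

View pics/scene0.png

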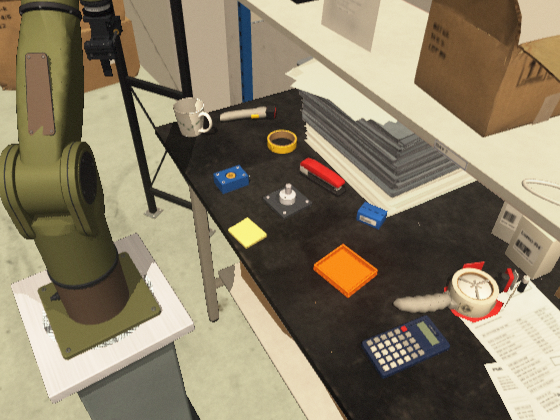

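View pics/top0.png

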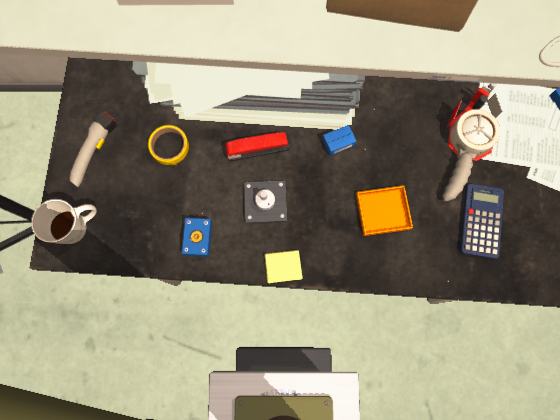

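View pics/wrist0.png

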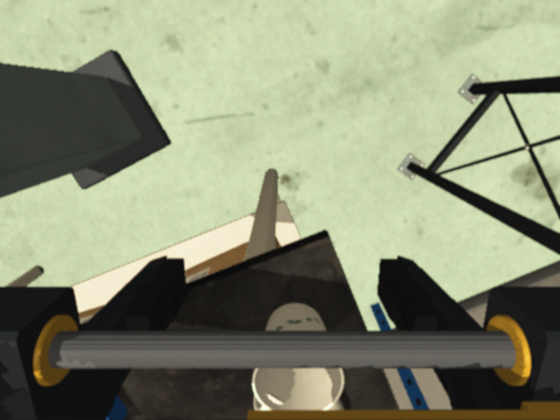

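Top view: blue housing at about (196,237) with the brass bushing at its centre, post at (265,200), tray at (385,211). The sticky pad, stapler and carton are around the post.

```bash
cat > m.py <<'E'
from h import *
for n in ['top','scene']:
    d=np.load(f'pics/{n}0.npz'); im=d['im']; c={k:d[k] for k in ['fx','fy','cx','cy','R','t']}
    hsv=cv2.cvtColor(im,cv2.COLOR_RGB2HSV)
    def comps(m,name,zs,amin=40):
        k,l,s,ce=cv2.connectedComponentsWithStats(m.astype(np.uint8))
        for i in range(1,k):
            if s[i,4]>amin:
                pts=np.argwhere(l==i)[:,::-1]
                P=np.array([ray(c,u,v,zs)[:2] for u,v in pts]).astype(np.float32)
                rc=cv2.minAreaRect(P*1000)
                print(n,name,s[i].tolist(),ce[i].round(1),'world',P.mean(0).round(4),'rect',np.round(rc[0],1),np.round(rc[1],1),round(rc[2],1))
    H,S,V=hsv[...,0],hsv[...,1],hsv[...,2]
    comps((H>95)&(H<118)&(S>130)&(V>60),'blue',0.032)
    comps((H>8)&(H<18)&(S>180)&(V>150),'orange',0.018)
    comps((H>17)&(H<28)&(S>120)&(V>80),'brass',0.030,10)
    comps((S<50)&(V>110),'grey',0.032,30)
    comps((H>25)&(H<35)&(S>80)&(V>150),'yel',0.01)
E
python3 m.py
python3 - <<'E'
import cv2
a=cv2.imread('pics/top0.png')
cv2.imwrite('pics/crop0.png',cv2.resize(a[160:290,150:320],None,fx=4.5,fy=4.5,interpolation=cv2.INTER_CUBIC))
E
```

```text
top blue [550, 88, 10, 21, 114] [556.   96.6] world [ 0.7722 -0.6417] rect [ 770.1 -637.8] [20.9 51.3] 82.9
top blue [323, 125, 33, 31, 591] [338.5 138.9] world [ 0.6675 -0.1279] rect [ 666.  -129.1] [53.1 70.8] 23.7
top blue [182, 218, 30, 39, 804] [196.7 236.9] world [0.4377 0.1913] rect [438.5 191.6] [60.8 84.1] 86.9
top orange [357, 185, 56, 51, 566] [389.1 210.1] world [ 0.502  -0.2396] rect [ 502.1 -228.4] [102.9 112.4] 8.4
top brass [147, 124, 42, 42, 431] [170.3 147.8] world [0.6473 0.2608] rect [655.8 265.6] [101.1  92. ] 45.2
top brass [96, 139, 9, 11, 47] [100.  143.7] world [0.6574 0.4244] rect [658.  424.9] [12.1 25.3] 64.1
top brass [358, 186, 46, 7, 48] [381.2 189.2] world [ 0.5472 -0.2214] rect [ 547.1 -220. ] [  2.6 103.1] 8.1
top brass [358, 190, 55, 45, 1513] [381.7 211.1] world [ 0.4965 -0.2203] rect [ 497.6 -226.7] [ 92.5 106.5] 8.0
top brass [409, 211, 3, 12, 12] [409.8 216.5] world [ 0.4841 -0.2822] rect [ 484.  -282.1] [25.3  1.8] 7.8
top brass [191, 231, 11, 11, 101] [196.1 236.2] world [0.4397 0.1929] rect [440.1 193.3] [22.8 22.2] 2.1
top brass [264, 251, 2
[... 8501 characters left out ...]
0.4307] rect [ 234.1 -430.1] [28.9 15.2] 74.8
scene grey [309, 394, 20, 26, 158] [319.3 407. ] world [ 0.2485 -0.4648] rect [ 249.  -464.8] [45.2 29.1] 81.7
scene grey [81, 398, 17, 22, 68] [ 89.  410.3] world [-0.0927 -0.2449] rect [ -93.7 -240.7] [ 9.7 51.5] 13.5
scene grey [103, 401, 25, 19, 120] [113.1 410.2] world [-0.0574 -0.2682] rect [ -56.5 -268.3] [42.2 23.8] 1.3
scene yel [48, 42, 12, 18, 91] [53.9 50.7] world [0.2522 1.2593] rect [ 254.9 1266.6] [159.1  36.7] 78.8
scene yel [51, 69, 9, 43, 131] [54.9 87.6] world [0.1765 0.9695] rect [176.5 960.1] [305.1  24.3] 76.8
scene yel [229, 218, 37, 29, 593] [246.9 231.8] world [ 0.3749 -0.0017] rect [ 3.757e+02 -3.000e-01] [64.9 80.4] 4.7
```

View pics/crop0.png

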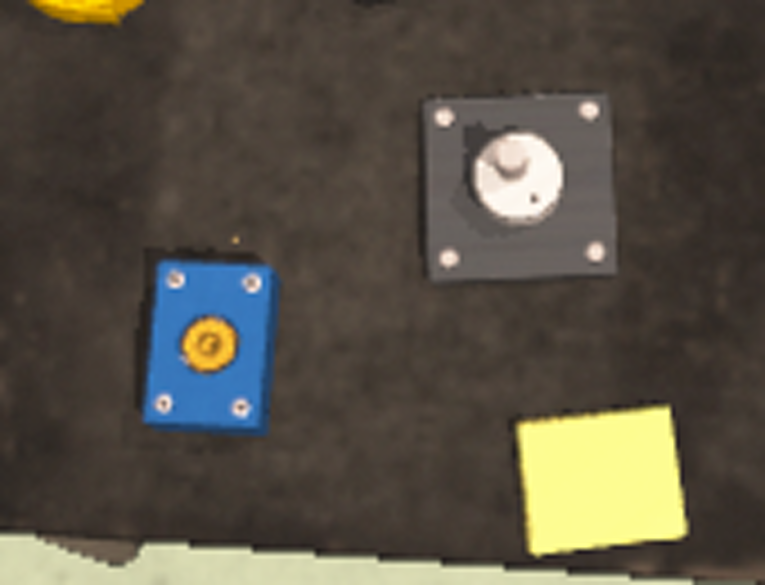

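```bash
cat > a.py <<'E'
from h import *
d=np.load('pics/top0.npz'); c={k:d[k] for k in ['fx','fy','cx','cy','R','t']}
f=lambda x,y,z:ray(c,150+(x+.5)/4.5-.5,160+(y+.5)/4.5-.5,z)[:2]
s=[f(x,y,.033) for x,y in [(176,280),(252,283),(163,402),(241,408)]]
print('screws',np.round(s,4),'mean',np.mean(s,0))
for a,b in[(2,0),(3,1)]:
    v=s[a]-s[b];print(np.degrees(np.arctan2(-v[1],-v[0])),np.linalg.norm(v))
for a,b in[(1,0),(3,2)]:
    v=s[b]-s[a];print(np.degrees(np.arctan2(-v[0],v[1])),np.linalg.norm(v))
print('bush',f(209,345,.030))
p=[f(x,y,.012) for x,y in [(443,117),(590,110),(449,258),(596,251)]];print('plate screws',np.round(p,4),np.mean(p,0))
print('disc',f(518,177,.032),'pin',f(511,155,.058))
s=st();w=r.get_calibration('wrist');print('campos',-np.array(w['R']).T@w['t'])
Rt=Ro.from_quat(s['eef_rot']).as_matrix();print(Rt.round(3));print('cam in tool',Rt.T@(-np.array(w['R']).T@w['t']-s['tool_pos']),'\n',(np.array(w['R'])@Rt).round(3))
print('tcp px',proj(w,s['tool_pos']))
E
python3 a.py
```

```text
screws [[0.4715 0.2102]
 [0.47   0.1725]
 [0.4107 0.214 ]
 [0.4077 0.1757]] mean [0.4399669  0.19311023]
-3.563287569755213 0.06098626071405087
-2.9632479740808217 0.06237641294627366
-2.3277450182894706 0.03769949219490223
-4.420676773059919 0.03834825605759796
bush [0.43944297 0.19311762]
plate screws [[0.5612 0.0809]
 [0.5648 0.0056]
 [0.4872 0.0768]
 [0.4908 0.0026]] [0.52602333 0.0414639 ]
disc [0.52424355 0.04149922] pin [0.52861334 0.04403548]
t 0.15 p [0.2805 0.5579 0.2013] q [ 8.512e-01  5.248e-01 -6.000e-04  4.000e-04] F [-0.2  -0.36 -0.63] M [ 0.01 -0.03 -0.02] op 0.995
campos [0.21140743 0.5933494  0.38337117]
[[ 0.449  0.893 -0.001]
 [ 0.893 -0.449 -0.001]
 [-0.001  0.    -1.   ]]
cam in tool [ 0.00035126 -0.07765013 -0.1820576 ] 
 [[ 1.     0.001  0.   ]
 [-0.001  0.954 -0.298]
 [-0.001  0.298  0.954]]
tcp px (np.float64(281.1312252221784), np.float64(245.65133595619304))
```

```bash
cat >> h.py <<'E'
def plan(tgt,yaw_deg,n,hand=1,pts=None):
    """rows to go straight to tgt, tool down, tool-x at world yaw; n rows ideal"""
    s=r.get_state(); p=np.array(s['tool_pos']);R=Ro.from_quat(s['eef_rot'])
    y=np.radians(yaw_deg); x=np.array([np.cos(y),np.sin(y),0]);z=np.array([0,0,-1.]);T=Ro.from_matrix(np.c_[x,np.cross(z,x),z])
    rv=(R.inv()*T).as_rotvec(); d=(np.array(tgt)-p)
    print('err mm',(d*1000).round(2),'rotvec',rv.round(4),'in tool mm',(R.inv().apply(d)*1000).round(2))
    for i in range(n):
        Ri=R*Ro.from_rotvec(rv*i/n)
        print([hand]+[round(float(v),1) for v in Ri.inv().apply(d/n)*1000]+[round(float(v),3) for v in rv/n])
E
python3 -c "
from h import *
plan([.4395,.193,.15],86.7,14)"
```

```text
err mm [ 158.97 -364.93  -51.32] rotvec [-2.000e-04  1.300e-03 -4.082e-01] in tool mm [-254.6   305.93   51.69]
[1, -18.2, 21.9, 3.7, -0.0, 0.0, -0.029]
[1, -18.8, 21.3, 3.7, -0.0, 0.0, -0.029]
[1, -19.4, 20.8, 3.7, -0.0, 0.0, -0.029]
[1, -20.0, 20.2, 3.7, -0.0, 0.0, -0.029]
[1, -20.6, 19.6, 3.7, -0.0, 0.0, -0.029]
[1, -21.2, 19.0, 3.7, -0.0, 0.0, -0.029]
[1, -21.7, 18.4, 3.7, -0.0, 0.0, -0.029]
[1, -22.2, 17.7, 3.7, -0.0, 0.0, -0.029]
[1, -22.7, 17.1, 3.7, -0.0, 0.0, -0.029]
[1, -23.2, 16.4, 3.7, -0.0, 0.0, -0.029]
[1, -23.7, 15.7, 3.7, -0.0, 0.0, -0.029]
[1, -24.2, 15.0, 3.7, -0.0, 0.0, -0.029]
[1, -24.6, 14.3, 3.7, -0.0, 0.0, -0.029]
[1, -25.0, 13.6, 3.7, -0.0, 0.0, -0.029]
```

>>> {"method": "play_rows", "body": {
  "increments": [
    [1,-18,22,2,0,0,-0.03],
    [1,-22,26,3,0,0,-0.03],
    [1,-24,26,3,0,0,-0.04],
    [1,-24,26,3,0,0,-0.04],
    [1,-26,24,3,0,0,-0.04],
    [1,-26,23,3,0,0,-0.04],
    [1,-26,23,3,0,0,-0.04],
    [1,-26,22,3,0,0,-0.04]
  ]
}}

```text
clock: 1.15
tool_pos: [0.3998, 0.308, 0.1757]
eef_rot: [0.758, 0.652, -0.002, -0.0]
contact_force: [0.3, 0.6, 0.9]
opening: 0.999
```

```bash
python3 -c "
from h import *
st();plan([.4395,.193,.15],86.7,6)"
```

```text
t 1.15 p [0.3998 0.308  0.1757] q [ 7.579e-01  6.524e-01 -1.700e-03 -4.000e-04] F [0.25 0.57 0.87] M [0.12 0.02 0.04] op 0.999
err mm [  39.73 -114.96  -25.75] rotvec [-0.0029  0.0019 -0.0918] in tool mm [-107.72   56.47   25.81]
[1, -18.0, 9.4, 4.3, -0.0, 0.0, -0.015]
[1, -18.1, 9.1, 4.3, -0.0, 0.0, -0.015]
[1, -18.2, 8.9, 4.3, -0.0, 0.0, -0.015]
[1, -18.4, 8.6, 4.3, -0.0, 0.0, -0.015]
[1, -18.5, 8.3, 4.3, -0.0, 0.0, -0.015]
[1, -18.6, 8.0, 4.3, -0.0, 0.0, -0.015]
```

>>> {"method": "play_rows", "body": {
  "increments": [
    [1,-22,11,4,0,0,-0.02],
    [1,-20,10,4,0,0,-0.02],
    [1,-20,10,4,0,0,-0.02],
    [1,-18,9,4,0,0,-0.02],
    [1,-15,7,4,0,0,-0.01],
    [1,-9,5,3,0,0,0],
    [1,-3,2,2,0,0,0],
    [1,0,0,0,0,0,0]
  ]
}}

```text
clock: 2.15
tool_pos: [0.4443, 0.1889, 0.149]
eef_rot: [0.729, 0.685, -0.003, -0.0]
contact_force: [-0.3, 0.8, -0.5]
opening: 1.0
```

```bash
python3 -c "
from h import *
st();im,c=snap('wrist','w1');plan([.4395,.193,.15],86.7,2)
print(proj(c,[.4395,.193,.033]))"
```

```text
t 2.15 p [0.4443 0.1889 0.149 ] q [ 7.286e-01  6.850e-01 -2.600e-03 -3.000e-04] F [-0.26  0.84 -0.45] M [0.07 0.02 0.04] op 1.0
err mm [-4.76  3.84  0.91] rotvec [-0.004   0.0032 -0.0036] in tool mm [ 3.54 -4.99 -0.91]
[1, 1.8, -2.5, -0.5, -0.002, 0.002, -0.002]
[1, 1.8, -2.5, -0.5, -0.002, 0.002, -0.002]
(np.float64(286.068543196899), np.float64(187.56954829370812))
```

View pics/w1.png

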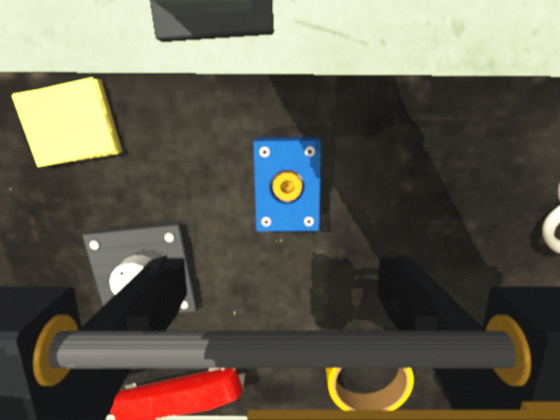

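The wrist view shows the housing squarely below: bushing at (287,186), screws at (265,152), (310,152), (267,221), (309,221).

```bash
cat > b.py <<'E'
from h import *
d=np.load('pics/w1.npz');c={k:d[k] for k in ['fx','fy','cx','cy','R','t']};im=d['im']
hsv=cv2.cvtColor(im,cv2.COLOR_RGB2HSV);H,S,V=[hsv[...,i] for i in range(3)]
roi=np.zeros(H.shape,bool);roi[130:240,245:330]=1
m=((S<70)&(V>130)&roi).astype(np.uint8);k,l,s,ce=cv2.connectedComponentsWithStats(m)
P=[ray(c,*ce[i],.033)[:2] for i in range(1,k) if s[i,4]>8];print([(ce[i].round(1),s[i,4]) for i in range(1,k)],np.round(P,4),np.mean(P,0))
m=((H>95)&(H<118)&(S>130)&(V>60)&roi|((H<35)&(S>100)&roi))
pts=np.argwhere(m)[:,::-1];Q=np.array([ray(c,u,v,.032)[:2] for u,v in pts])*1000
print(cv2.minAreaRect(Q.astype(np.float32)))
m=(H<35)&(H>10)&(S>120)&roi;pts=np.argwhere(m)[:,::-1].mean(0);print('bush',pts,ray(c,*pts,.03))
E
python3 b.py
```

```text
[(array([264.1, 151.4]), np.int32(88)), (array([309.4, 151.2]), np.int32(76)), (array([299.6, 176.5]), np.int32(13)), (array([281., 200.]), np.int32(1)), (array([286.5, 201. ]), np.int32(6)), (array([265.7, 221.3]), np.int32(80)), (array([308.4, 221. ]), np.int32(75))] [[0.4073 0.1765]
 [0.4095 0.2143]
 [0.4305 0.2051]
 [0.4691 0.1732]
 [0.4711 0.211 ]] [0.4375074  0.19602851]
((442.0379638671875, 193.92161560058594), (57.0887565612793, 91.02598571777344), 86.99324035644531)
bush [286.73399716 185.72830725] [0.43861438 0.19365684 0.03      ]
```

>>> {"method": "play_rows", "body": {
  "increments": [
    [1,3,-4,8,-0.002,0.002,0],
    [1,1,-1,20,-0.002,0.001,0],
    [1,0,0,24,0,0,0],
    [1,0,0,24,0,0,0],
    [1,0,0,20,0,0,0],
    [1,0,0,14,0,0,0],
    [1,0,0,6,0,0,0],
    [1,0,0,0,0,0,0]
  ]
}}

```text
clock: 3.2
tool_pos: [0.4359, 0.2015, 0.0284]
eef_rot: [0.725, 0.689, 0.002, -0.002]
contact_force: [0.5, 0.1, -0.5]
opening: 0.998
```

```bash
python3 -c "
from h import *
st();plan([.4394,.1935,.006],86.9,2)"
```

```text
t 3.2 p [0.4359 0.2015 0.0284] q [ 0.725   0.6888  0.002  -0.002 ] F [ 0.54  0.1  -0.47] M [-0.   -0.02 -0.07] op 0.998
err mm [  3.52  -8.04 -22.41] rotvec [-0.0001 -0.0056  0.0029] in tool mm [-7.97  3.93 22.37]
[1, -4.0, 2.0, 11.2, -0.0, -0.003, 0.001]
[1, -4.0, 2.0, 11.2, -0.0, -0.003, 0.001]
```

>>> {"method": "play_rows", "body": {
  "increments": [
    [1,-4,2,1,0,-0.003,0],
    [1,-3,2,2,0,-0.002,0],
    [1,-1,0,4,0,0,0],
    [1,0,0,5,0,0,0],
    [1,0,0,5,0,0,0],
    [1,0,0,4,0,0,0],
    [1,0,0,2,0,0,0],
    [1,0,0,0,0,0,0]
  ]
}}

```text
clock: 4.2
tool_pos: [0.4405, 0.1933, 0.0049]
eef_rot: [0.725, 0.689, 0.001, -0.0]
contact_force: [0.0, 0.1, 1.2]
opening: 1.001
```

```bash
python3 -c "
from h import *
st();plan([.4394,.1935,.006],86.9,2)"
```

```text
t 4.2 p [0.4405 0.1933 0.0049] q [ 0.7251  0.6886  0.0013 -0.    ] F [0.01 0.07 1.17] M [ 0.06  0.06 -0.03] op 1.001
err mm [-1.14  0.2   1.13] rotvec [ 0.0018 -0.0019  0.0025] in tool mm [ 0.15 -1.15 -1.13]
[1, 0.1, -0.6, -0.6, 0.001, -0.001, 0.001]
[1, 0.1, -0.6, -0.6, 0.001, -0.001, 0.001]
```

>>> {"method": "play_rows", "body": {
  "increments": [
    [1,0,-1,-1,0.001,-0.001,0.002],
    [0.55,0,0,0,0,0,0],
    [0.5,0,0,0,0,0,0],
    [0.5,0,0,0,0,0,0],
    [0.5,0,0,0,0,0,0],
    [0.5,0,0,0,0,0,0],
    [0.5,0,0,0,0,0,0],
    [0.5,0,0,0,0,0,0]
  ],
  "grip_force": 50
}}

```text
clock: 5.2
tool_pos: [0.4397, 0.1935, 0.0063]
eef_rot: [0.726, 0.688, 0.001, 0.0]
contact_force: [0.9, -0.7, 0.7]
opening: 0.502
```

```bash
python3 -c "
from h import *
st();plan([.4394,.1935,.006],86.9,2)"
```

```text
t 5.2 p [0.4397 0.1935 0.0063] q [0.7259 0.6878 0.0009 0.    ] F [ 0.93 -0.7   0.66] M [ 0.01 -0.    0.01] op 0.502
err mm [-0.32  0.03 -0.33] rotvec [ 0.0013 -0.0013  0.0003] in tool mm [ 0.01 -0.32  0.33]
[1, 0.0, -0.2, 0.2, 0.001, -0.001, 0.0]
[1, 0.0, -0.2, 0.2, 0.001, -0.001, 0.0]
```

```bash
python3 -c "
from h import *
snap('wrist','w2');a,_=snap('scene','s2')
cv2.imwrite('pics/s2c.png',cv2.cvtColor(cv2.resize(a[120:260,150:330],None,fx=4,fy=4),cv2.COLOR_RGB2BGR))"
```

```text
(no output)
```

View pics/w2.png

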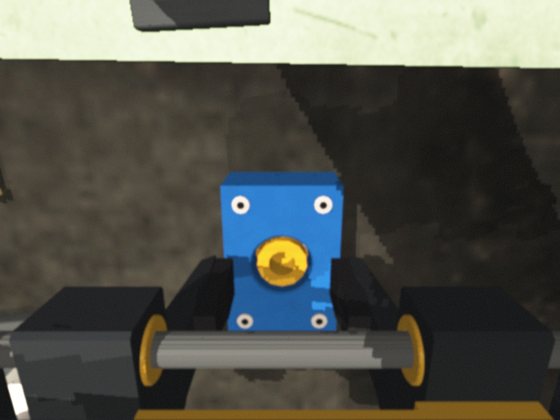

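View pics/s2c.png

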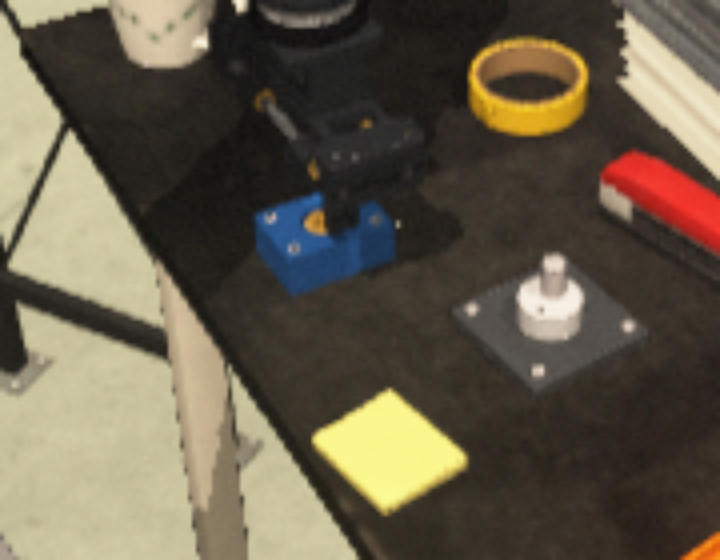

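Fingers flank the housing; the opening reading isn't linear in mm and 0.5 simply reached its command. Close further.

>>> {"method": "play_rows", "body": {
  "increments": [
    [0.3,0,0,0,0,0,0],
    [0,0,0,0,0,0,0],
    [0,0,0,0,0,0,0],
    [0,0,0,0,0,0,0],
    [0,0,0,0,0,0,0],
    [0,0,0,0,0,0,0],
    [0,0,0,0,0,0,0],
    [0,0,0,0,0,0,0]
  ],
  "grip_force": 50
}}

```text
clock: 6.3
tool_pos: [0.4397, 0.1935, 0.0063]
eef_rot: [0.726, 0.688, 0.001, 0.0]
contact_force: [-0.4, 0.6, -0.4]
opening: 0.008
```

```bash
python3 -c "
from h import *
st();plan([.4394,.1935,.006],86.9,2)"
```

```text
t 6.3 p [0.4397 0.1935 0.0063] q [0.7259 0.6878 0.0009 0.    ] F [-0.4   0.63 -0.44] M [ 0.05 -0.04 -0.  ] op 0.008
err mm [-0.28  0.03 -0.32] rotvec [ 0.0013 -0.0012  0.0003] in tool mm [ 0.02 -0.28  0.32]
[1, 0.0, -0.1, 0.2, 0.001, -0.001, 0.0]
[1, 0.0, -0.1, 0.2, 0.001, -0.001, 0.0]
```

```bash
python3 -c "
from h import *
snap('wrist','w3');a,_=snap('scene','s3')
cv2.imwrite('pics/s3c.png',cv2.cvtColor(cv2.resize(a[120:220,180:300],None,fx=6,fy=6),cv2.COLOR_RGB2BGR))"
```

```text
(no output)
```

View pics/w3.png

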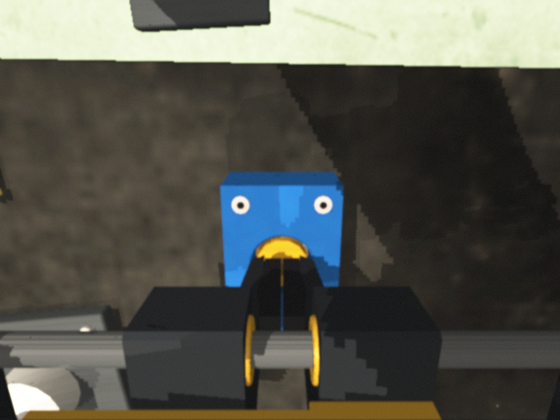

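View pics/s3c.png

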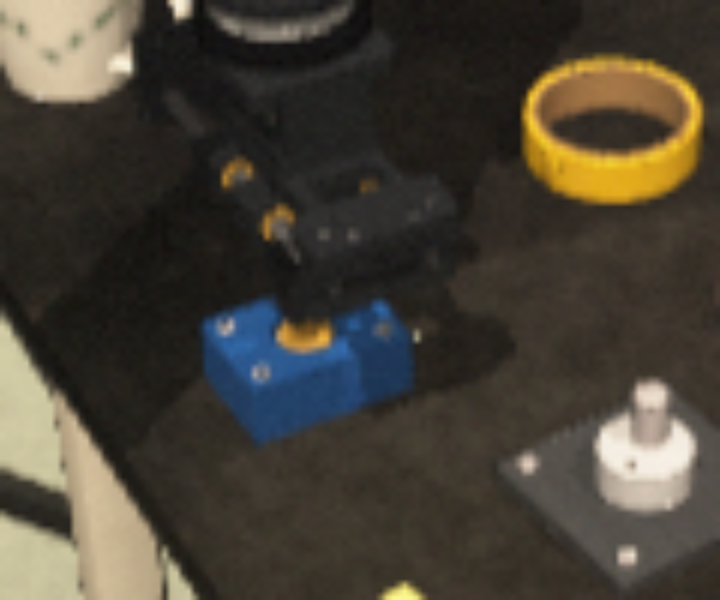

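```bash
python3 -c "
from h import *
s=st();print(s['q'])
for n,f in [('wrist','w3'),('scene','s3')]:
    c=r.get_calibration(n)
    for z in (0,.0063,.0163,.033,.04,.05): print(n,z,np.round(proj(c,[.4397,.1935,z]),1))
    for dx in(-.031,.031):
      for dy in (-.019,.019): print(np.round(proj(c,[.4394+dx,.1935+dy-dx*.053,.033]),1))
c=r.get_calibration('wrist');print(-np.array(c['R']).T@c['t'])
"
```

```text
t 6.4 p [0.4397 0.1935 0.0063] q [0.7259 0.6878 0.0009 0.    ] F [-0.18 -1.06 -0.38] M [ 0.06  0.04 -0.05] op 0.007
[-0.44543314  0.86719603 -0.10579135  2.131933    0.51227793  0.16419689
  0.49657977]
wrist 0 [280.9 241. ]
wrist 0.0063 [280.9 245.3]
wrist 0.0163 [280.9 252.8]
wrist 0.033 [280.9 267.2]
wrist 0.04 [280.9 274. ]
wrist 0.05 [280.8 284.8]
[239.2 207.1]
[322.3 202.8]
[243.8 323.6]
[318.3 320.1]
scene 0 [230.9 183.1]
scene 0.0063 [230.8 181.4]
scene 0.0163 [230.6 178.6]
scene 0.033 [230.3 173.9]
scene 0.04 [230.1 171.9]
scene 0.05 [229.9 169.1]
[223.3 181.3]
[216.6 173.8]
[243.8 174.1]
[236.8 166.9]
[0.36214516 0.19793719 0.18828835]
```

```bash
python3 -c "
from h import *
a=np.load('pics/w3.npz')['im']; b=np.load('pics/w2.npz')['im']
o=np.hstack([cv2.resize(a[190:400,190:380],None,fx=2.1,fy=2.6),cv2.resize(b[190:400,190:380],None,fx=2.1,fy=2.6)])
o=np.clip(o.astype(float)*2.2,0,255).astype(np.uint8)
cv2.imwrite('pics/w3c.png',cv2.cvtColor(o,cv2.COLOR_RGB2BGR))
a,_=snap('top','t3');a=a[180:290,130:280]
cv2.imwrite('pics/t3c.png',cv2.cvtColor(cv2.resize(np.clip(a*1.8,0,255).astype(np.uint8),None,fx=5,fy=5),cv2.COLOR_RGB2BGR))"
```

```text
(no output)
```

View pics/w3c.png

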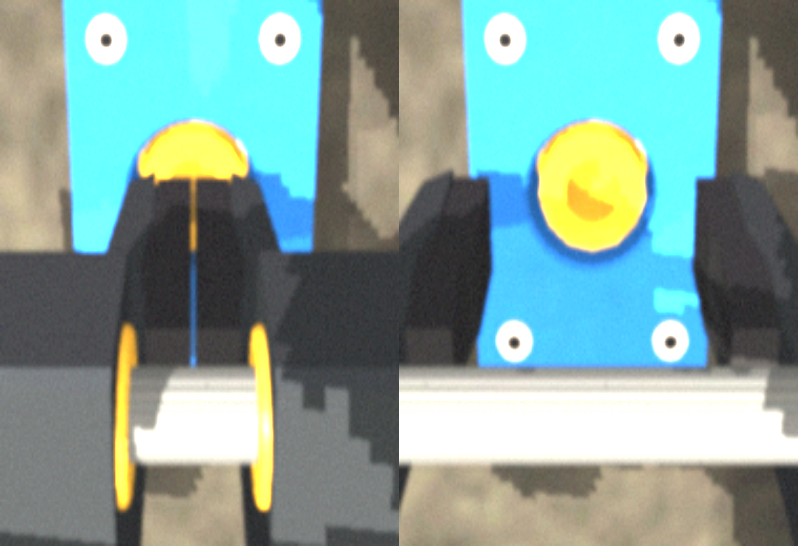

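View pics/t3c.png

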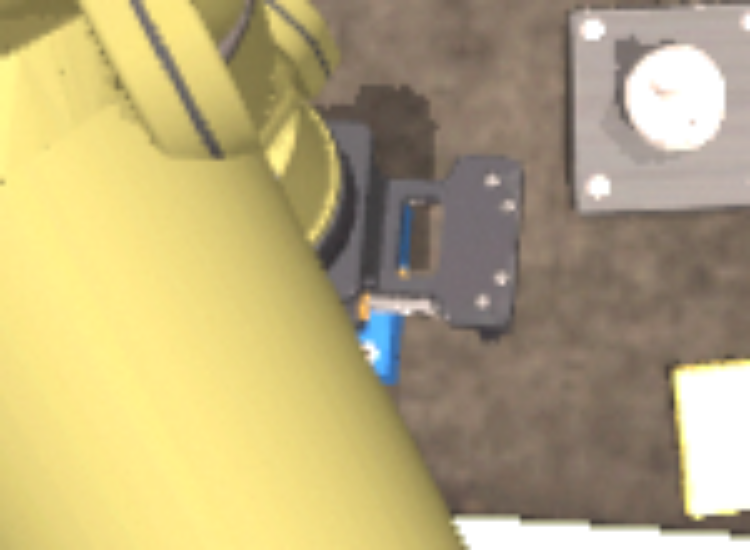

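The picture shows the shut fingers hovering about 9 mm above the housing. The visible tips (44 mm gap seen as 98 px, i.e. depth 0.160 m) lie about 36 mm behind the reported TCP point. The force agrees: no contact. So I take the tip offset as 36 mm, reopen, and go down carefully.

>>> {"method": "play_rows", "body": {
  "increments": [
    [1,0,0,0,0,0,0],
    [1,0,0,0,0,0,0],
    [1,0,0,0,0,0,0],
    [1,0,0,0,0,0,0],
    [1,0,0,0,0,0,0],
    [1,0,0,0,0,0,0],
    [1,0,0,2,0,0,0],
    [1,0,0,3,0,0,0]
  ]
}}

```text
clock: 7.45
tool_pos: [0.4398, 0.1936, 0.0012]
eef_rot: [0.726, 0.688, 0.001, 0.0]
contact_force: [-0.4, 1.1, 0.2]
opening: 0.89
```

>>> {"method": "play_rows", "body": {
  "increments": [
    [1,0,0,4,0,0,0],
    [1,0,0,4,0,0,0],
    [1,0,0,4,0,0,0],
    [1,0,0,4,0,0,0],
    [1,0,0,4,0,0,0],
    [1,0,0,2,0,0,0],
    [1,0,0,0,0,0,0],
    [1,0,0,0,0,0,0]
  ]
}}

```text
clock: 8.45
tool_pos: [0.4396, 0.1936, -0.023]
eef_rot: [0.726, 0.688, 0.001, -0.0]
contact_force: [-0.3, -0.8, -0.1]
opening: 1.001
```

```bash
python3 -c "
from h import *
st();plan([.4394,.1935,-.03],86.9,2);snap('wrist','w4');a,_=snap('scene','s4')
cv2.imwrite('pics/s4c.png',cv2.cvtColor(cv2.resize(a[120:220,180:300],None,fx=6,fy=6),cv2.COLOR_RGB2BGR))"
```

```text
t 8.45 p [ 0.4396  0.1936 -0.023 ] q [ 7.258e-01  6.879e-01  7.000e-04 -0.000e+00] F [-0.28 -0.82 -0.14] M [ 0.06  0.03 -0.05] op 1.001
err mm [-0.18 -0.05 -7.05] rotvec [ 0.0009 -0.001   0.0005] in tool mm [-0.07 -0.18  7.05]
[1, -0.0, -0.1, 3.5, 0.0, -0.0, 0.0]
[1, -0.0, -0.1, 3.5, 0.0, -0.0, 0.0]
```

View pics/w4.png

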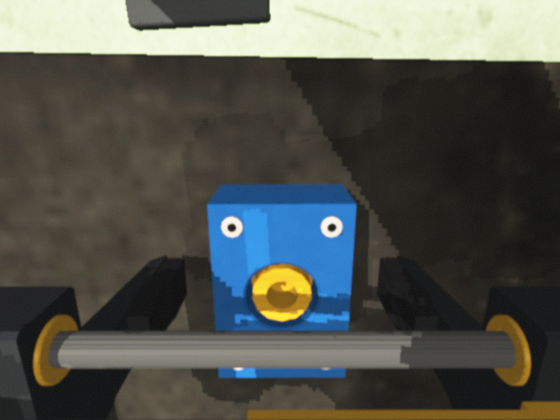

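View pics/s4c.png

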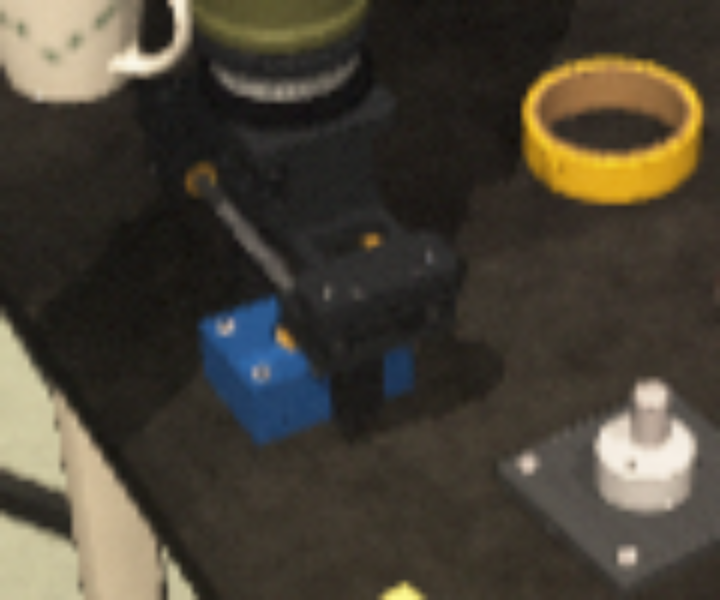

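Fingers now flank the housing with no contact, even though the reported TCP is at z = -0.023. The offset is confirmed. A little lower, then close.

>>> {"method": "play_rows", "body": {
  "increments": [
    [1,0,0,3,0,0,0],
    [1,0,0,2,0,0,0],
    [0.7,0,0,0,0,0,0],
    [0.5,0,0,0,0,0,0],
    [0.3,0,0,0,0,0,0],
    [0.2,0,0,0,0,0,0],
    [0.2,0,0,0,0,0,0],
    [0.2,0,0,0,0,0,0]
  ],
  "grip_force": 50
}}

```text
clock: 9.55
tool_pos: [0.4398, 0.1936, -0.0281]
eef_rot: [0.726, 0.688, 0.001, -0.0]
contact_force: [-0.6, -0.1, -0.6]
opening: 0.633
```

```bash
python3 -c "
from h import *
st()"
```

```text
t 9.55 p [ 0.4398  0.1936 -0.0281] q [ 0.7258  0.6879  0.0009 -0.    ] F [-0.6  -0.14 -0.55] M [0.06 0.03 0.06] op 0.633
```

Gripped: 0.633 × 88 = 55.7 mm. Lift.

>>> {"method": "play_rows", "body": {
  "increments": [
    [0.2,0,0,-4,0,0,0],
    [0.2,0,0,-8,0,0,0],
    [0.2,0,0,-12,0,0,0],
    [0.2,0,0,-16,0,0,0],
    [0.2,0,0,-18,0,0,0],
    [0.2,0,0,-18,0,0,0],
    [0.2,0,0,-14,0,0,0],
    [0.2,0,0,-6,0,0,0]
  ]
}}

```text
clock: 10.55
tool_pos: [0.4381, 0.1916, 0.074]
eef_rot: [0.726, 0.688, -0.001, 0.0]
contact_force: [0.4, -1.1, -4.3]
opening: 0.631
```

```bash
python3 -c "
from h import *
st();plan([.57,.10,.07],86.9,7,.2)"
```

```text
t 10.55 p [0.4381 0.1916 0.074 ] q [ 7.260e-01  6.877e-01 -6.000e-04  4.000e-04] F [ 0.37 -1.08 -4.32] M [0.05 0.   0.1 ] op 0.631
err mm [131.86 -91.59  -4.02] rotvec [-0.0003  0.0013 -0.    ] in tool mm [-84.31 136.63   4.09]
[0.2, -12.0, 19.5, 0.6, -0.0, 0.0, -0.0]
[0.2, -12.0, 19.5, 0.6, -0.0, 0.0, -0.0]
[0.2, -12.0, 19.5, 0.6, -0.0, 0.0, -0.0]
[0.2, -12.0, 19.5, 0.6, -0.0, 0.0, -0.0]
[0.2, -12.0, 19.5, 0.6, -0.0, 0.0, -0.0]
[0.2, -12.0, 19.5, 0.6, -0.0, 0.0, -0.0]
[0.2, -12.0, 19.5, 0.6, -0.0, 0.0, -0.0]
```

>>> {"method": "play_rows", "body": {
  "increments": [
    [0.2,-9,15,0,0,0,0],
    [0.2,-14,22,0,0,0,0],
    [0.2,-15,24,0,0,0,0],
    [0.2,-15,24,1,0,0,0],
    [0.2,-14,22,1,0,0,0],
    [0.2,-10,17,1,0,0,0],
    [0.2,-4,8,0,0,0,0],
    [0.2,0,0,0,0,0,0]
  ]
}}

```text
clock: 11.55
tool_pos: [0.5647, 0.0985, 0.0711]
eef_rot: [0.726, 0.688, -0.004, -0.001]
contact_force: [-0.4, -0.3, -5.4]
opening: 0.63
```

```bash
python3 -c "
from h import *
st();im,c=snap('wrist','w5');print(proj(c,[.5286,.044,.058]));st()"
```

```text
t 11.55 p [0.5647 0.0985 0.0711] q [ 7.255e-01  6.882e-01 -4.200e-03 -7.000e-04] F [-0.37 -0.26 -5.36] M [ 0.1   0.   -0.06] op 0.63
(np.float64(181.1105091171038), np.float64(181.61014005988912))
t 11.6 p [0.5641 0.0989 0.0711] q [ 0.7252  0.6885 -0.0045 -0.0009] F [ 0.21  1.04 -5.33] M [-0.02  0.04  0.05] op 0.631
```

View pics/w5.png

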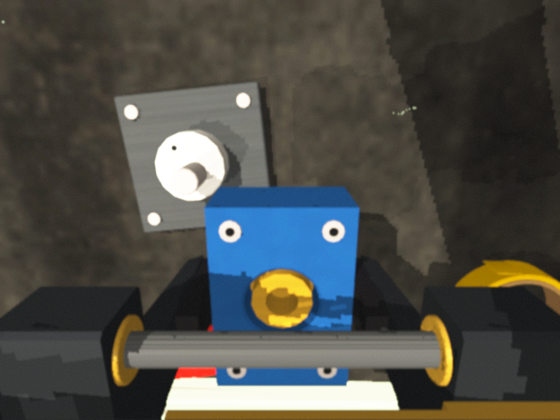

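Post in clear view: disc at about (192,165), pin top at about (185,180); held housing with bushing at (282,298). Take a settled close-up.

```bash
python3 -c "
from h import *
st();im,c=snap('wrist','w6');st()
a=im[70:240,100:280];cv2.imwrite('pics/w6c.png',cv2.cvtColor(cv2.resize(np.clip(a.astype(float)**1.0,0,255).astype(np.uint8)[50:140,40:140],None,fx=6,fy=6,interpolation=cv2.INTER_CUBIC),cv2.COLOR_RGB2BGR))
cv2.imwrite('pics/w6b.png',cv2.cvtColor(cv2.resize(im[255:330,230:335],None,fx=6,fy=6,interpolation=cv2.INTER_CUBIC),cv2.COLOR_RGB2BGR))"
```

```text
t 11.6 p [0.5641 0.0989 0.0711] q [ 0.7252  0.6885 -0.0045 -0.0009] F [ 0.21  1.04 -5.33] M [-0.02  0.04  0.05] op 0.631
t 11.65 p [0.5638 0.0994 0.0712] q [ 0.7249  0.6888 -0.0044 -0.001 ] F [ 0.34  0.77 -4.78] M [ 0.1  -0.01 -0.02] op 0.631
```

View pics/w6c.png

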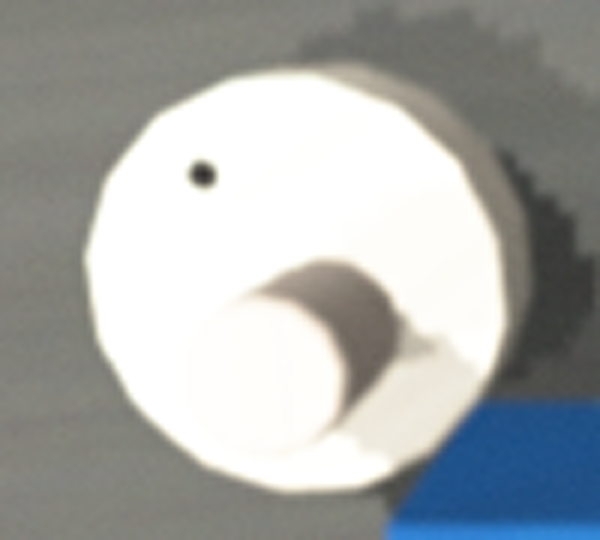

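View pics/w6b.png

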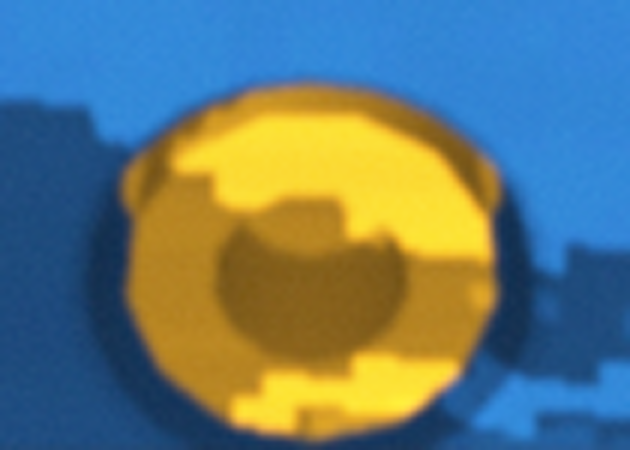

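```bash
cat > c.py <<'E'
from h import *
d=np.load('pics/w6.npz');c={k:d[k] for k in ['fx','fy','cx','cy','R','t']};im=d['im']
pin=ray(c,182.9,182.4,.058);disc=ray(c,188.6,166.25,.032)
print('pin',pin,'disc',disc,'d',pin-disc,np.linalg.norm((pin-disc)[:2]))
zb=.0712+.0281
print('bush',ray(c,281.6,300.4,zb+.030))
hsv=cv2.cvtColor(im,cv2.COLOR_RGB2HSV);H,S,V=[hsv[...,i] for i in range(3)]
m=((S<90)&(V>110)).astype(np.uint8);m[:215]=0;m[245:]=0;m[:,:210]=0;m[:,355:]=0
k,l,s,ce=cv2.connectedComponentsWithStats(m)
P=[]
for i in range(1,k):
    if s[i,4]>30: P.append(ray(c,*ce[i],zb+.033));print(s[i],ce[i],P[-1])
p=np.array([.5640,.0991,.0712]);R=Ro.from_quat([ 0.7250,  0.6887 ,-0.0044 ,-0.001 ])
print('far screws in tool',[R.inv().apply(q-p) for q in P])
print('bush in tool',R.inv().apply(ray(c,281.6,300.4,zb+.030)-p),R.as_matrix())
E
python3 c.py
```

```text
pin [0.52853502 0.04528685 0.058     ] disc [0.52373749 0.04243516 0.032     ] d [0.00479753 0.00285169 0.026     ] 0.005581076073485121
bush [0.56347277 0.09961218 0.1293    ]
[218 220  24  23 372] [229.55107527 230.88978495] [0.5320507  0.08228093 0.1323    ]
[322 220  23  23 375] [332.96       230.73866667] [0.53389399 0.11990182 0.1323    ]
far screws in tool [array([-0.01874143, -0.03150173, -0.06077211]), array([ 0.01892402, -0.0315923 , -0.06095987])]
bush in tool [ 0.00019379 -0.0009892  -0.05809591] [[ 0.05130136  0.99865309 -0.00775776]
 [ 0.99867069 -0.05133808 -0.00461078]
 [-0.00500283 -0.00751091 -0.99995928]]
```

```bash
python3 -c "
from h import *
st();plan([.5291,.0449,.05],86.9,5,.2)"
```

```text
t 11.65 p [0.5638 0.0994 0.0712] q [ 0.7249  0.6888 -0.0044 -0.001 ] F [ 0.34  0.77 -4.78] M [ 0.1  -0.01 -0.02] op 0.631
err mm [-34.73 -54.47 -21.19] rotvec [-0.0076  0.0051  0.0031] in tool mm [-56.06 -31.74  21.72]
[0.2, -11.2, -6.3, 4.3, -0.002, 0.001, 0.001]
[0.2, -11.2, -6.3, 4.3, -0.002, 0.001, 0.001]
[0.2, -11.2, -6.3, 4.3, -0.002, 0.001, 0.001]
[0.2, -11.2, -6.3, 4.3, -0.002, 0.001, 0.001]
[0.2, -11.2, -6.3, 4.3, -0.002, 0.001, 0.001]
```

>>> {"method": "play_rows", "body": {
  "increments": [
    [0.2,-9,-5,1,-0.003,0.002,0.001],
    [0.2,-12,-7,2,-0.002,0.002,0.001],
    [0.2,-12,-7,4,-0.002,0.001,0.001],
    [0.2,-11,-6,4,0,0,0],
    [0.2,-7,-4,4,0,0,0],
    [0.2,-3,-2,3,0,0,0],
    [0.2,0,0,2,0,0,0],
    [0.2,0,0,0,0,0,0]
  ]
}}

```text
clock: 12.65
tool_pos: [0.5256, 0.0444, 0.0502]
eef_rot: [0.725, 0.689, -0.001, -0.001]
contact_force: [-0.4, 0.1, -5.3]
opening: 0.632
```

```bash
python3 -c "
from h import *
st();plan([.5291,.0449,.038],86.9,1,.2)"
```

```text
t 12.65 p [0.5256 0.0444 0.0502] q [ 7.252e-01  6.885e-01 -6.000e-04 -8.000e-04] F [-0.44  0.08 -5.25] M [0.04 0.   0.01] op 0.632
err mm [  3.52   0.49 -12.16] rotvec [-0.0021 -0.0002  0.0022] in tool mm [ 0.67  3.52 12.15]
[0.2, 0.7, 3.5, 12.1, -0.002, -0.0, 0.002]
```

>>> {"method": "play_rows", "body": {
  "increments": [
    [0.2,0.5,2,1,-0.002,0,0.002],
    [0.2,0.2,1.5,2,0,0,0],
    [0.2,0,0,3,0,0,0],
    [0.2,0,0,3,0,0,0],
    [0.2,0,0,2,0,0,0],
    [0.2,0,0,1,0,0,0],
    [0.2,0,0,0,0,0,0],
    [0.2,0,0,0,0,0,0]
  ]
}}

```text
clock: 13.65
tool_pos: [0.5302, 0.0463, 0.0374]
eef_rot: [0.725, 0.688, 0.001, -0.0]
contact_force: [0.9, 0.6, -4.0]
opening: 0.631
```

```bash
python3 -c "
from h import *
st();plan([.5291,.0449,.033],86.9,1,.2)"
```

```text
t 13.65 p [0.5302 0.0463 0.0374] q [ 0.7255  0.6882  0.001  -0.    ] F [ 0.86  0.63 -3.98] M [0.08 0.01 0.03] op 0.631
err mm [-1.12 -1.41 -4.43] rotvec [ 0.0013 -0.0014  0.0014] in tool mm [-1.48 -1.05  4.43]
[0.2, -1.5, -1.1, 4.4, 0.001, -0.001, 0.001]
```

>>> {"method": "play_rows", "body": {
  "increments": [
    [0.2,-1,-0.7,0,0.001,-0.001,0.001],
    [0.2,-0.5,-0.3,0.5,0,0,0],
    [0.2,0,0,0.8,0,0,0],
    [0.2,0,0,0.8,0,0,0],
    [0.2,0,0,0.8,0,0,0],
    [0.2,0,0,0.5,0,0,0],
    [0.2,0,0,0,0,0,0],
    [0.2,0,0,0,0,0,0]
  ]
}}

```text
clock: 14.65
tool_pos: [0.5292, 0.0447, 0.0339]
eef_rot: [0.726, 0.688, 0.0, 0.0]
contact_force: [-0.2, 0.7, -6.4]
opening: 0.63
```

```bash
python3 -c "
from h import *
st();plan([.5291,.0449,.030],86.9,1,.2)"
```

```text
t 14.65 p [0.5292 0.0447 0.0339] q [7.259e-01 6.878e-01 4.000e-04 1.000e-04] F [-0.25  0.71 -6.36] M [ 0.02  0.02 -0.01] op 0.63
err mm [-0.14  0.17 -3.94] rotvec [ 0.0006 -0.0004  0.0001] in tool mm [ 0.16 -0.15  3.94]
[0.2, 0.2, -0.1, 3.9, 0.001, -0.0, 0.0]
```

>>> {"method": "play_rows", "body": {
  "increments": [
    [0.2,0,0,1,0,0,0],
    [0.2,0,0,1,0,0,0],
    [0.2,0,0,1,0,0,0],
    [0.2,0,0,1,0,0,0],
    [0.2,0,0,1,0,0,0],
    [0.2,0,0,1,0,0,0],
    [0.2,0,0,1,0,0,0],
    [0.2,0,0,0,0,0,0]
  ]
}}

```text
clock: 15.65
tool_pos: [0.5293, 0.0448, 0.0264]
eef_rot: [0.726, 0.688, 0.0, 0.0]
contact_force: [-0.6, 0.6, -5.1]
opening: 0.624
```

```bash
python3 -c "
from h import *
st();plan([.5291,.0449,.025],86.9,1,.2)"
```

```text
t 15.65 p [0.5293 0.0448 0.0264] q [7.259e-01 6.878e-01 4.000e-04 1.000e-04] F [-0.57  0.59 -5.14] M [ 0.04 -0.06  0.  ] op 0.624
err mm [-0.18  0.11 -1.4 ] rotvec [ 0.0006 -0.0005  0.0002] in tool mm [ 0.1  -0.18  1.4 ]
[0.2, 0.1, -0.2, 1.4, 0.001, -0.0, 0.0]
```

No contact with the underside 3.5 mm below the pin top, so the pin is in the hole. Continue gently.

>>> {"method": "play_rows", "body": {
  "increments": [
    [0.2,0,0,1,0,0,0],
    [0.2,0,0,1,0,0,0],
    [0.2,0,0,1,0,0,0],
    [0.2,0,0,1,0,0,0],
    [0.2,0,0,1,0,0,0],
    [0.2,0,0,1,0,0,0],
    [0.2,0,0,0.5,0,0,0],
    [0.2,0,0,0,0,0,0]
  ]
}}

```text
clock: 16.65
tool_pos: [0.5294, 0.0448, 0.0196]
eef_rot: [0.726, 0.688, 0.0, 0.0]
contact_force: [0.1, -0.4, -4.9]
opening: 0.629
```

```bash
python3 -c "
from h import *
st();plan([.5291,.0449,.019],86.9,1,.2)"
```

```text
t 16.65 p [0.5294 0.0448 0.0196] q [7.259e-01 6.878e-01 5.000e-04 1.000e-04] F [ 0.09 -0.39 -4.91] M [ 0.02  0.02 -0.  ] op 0.629
err mm [-0.3   0.07 -0.58] rotvec [ 0.0009 -0.0005  0.0002] in tool mm [ 0.05 -0.3   0.58]
[0.2, 0.1, -0.3, 0.6, 0.001, -0.001, 0.0]
```

>>> {"method": "play_rows", "body": {
  "increments": [
    [0.2,0,0,0.5,0,0,0],
    [0.2,0,0,0.5,0,0,0],
    [0.2,0,0,0.5,0,0,0],
    [0.2,0,0,0.5,0,0,0],
    [0.2,0,0,0.5,0,0,0],
    [0.2,0,0,0.5,0,0,0],
    [0.2,0,0,0.5,0,0,0],
    [0.2,0,0,0.5,0,0,0]
  ]
}}

```text
clock: 17.65
tool_pos: [0.5296, 0.0449, 0.0177]
eef_rot: [0.726, 0.688, 0.001, 0.001]
contact_force: [-2.1, -0.4, 6.6]
opening: 0.628
```

```bash
python3 -c "
from h import *
st();plan([.5291,.0449,.014],86.9,1,.2)"
```

```text
t 17.65 p [0.5296 0.0449 0.0177] q [0.7259 0.6878 0.0009 0.001 ] F [-2.12 -0.42  6.6 ] M [-0.05  0.41 -0.04] op 0.628
err mm [-0.51  0.05 -3.7 ] rotvec [0.0026 0.0001 0.0004] in tool mm [ 0.02 -0.52  3.7 ]
[0.2, 0.0, -0.5, 3.7, 0.003, 0.0, 0.0]
```

>>> {"method": "play_rows", "body": {
  "increments": [
    [0.2,0,0,0.7,0,0,0],
    [0.2,0,0,0.7,0,0,0],
    [0.2,0,0,0.8,0,0,0],
    [0.2,0,0,0.8,0,0,0],
    [0.2,0,0,0.8,0,0,0],
    [0.2,0,0,0.8,0,0,0],
    [0.2,0,0,0.8,0,0,0],
    [0.2,0,0,0.8,0,0,0]
  ]
}}

```text
clock: 18.65
tool_pos: [0.5305, 0.045, 0.0161]
eef_rot: [0.726, 0.688, 0.002, 0.003]
contact_force: [-1.1, -0.3, 2.8]
opening: 0.635
```

```bash
python3 -c "
from h import *
st();plan([.5291,.0449,.014],86.9,1,.2)"
```

```text
t 18.65 p [0.5305 0.045  0.0161] q [0.7257 0.688  0.0021 0.0029] F [-1.14 -0.33  2.83] M [-0.01  0.24 -0.02] op 0.635
err mm [-1.37 -0.14 -2.08] rotvec [0.0072 0.001  0.0009] in tool mm [-0.21 -1.38  2.07]
[0.2, -0.2, -1.4, 2.1, 0.007, 0.001, 0.001]
```

>>> {"method": "play_rows", "body": {
  "increments": [
    [0.2,-0.1,-0.4,0.7,0.002,0,0],
    [0.2,0,-0.4,0.8,0.002,0,0],
    [0.2,0,-0.3,0.8,0.002,0,0],
    [0.2,0,-0.2,0.8,0.001,0,0],
    [0.2,0,-0.1,0.8,0.001,0,0],
    [0.2,0,-0.1,0.8,0.001,0,0],
    [0.2,0,-0.1,0.8,0.001,0,0],
    [0.2,0,-0.1,0.8,0.001,0,0]
  ]
}}

```text
clock: 19.65
tool_pos: [0.5295, 0.0451, 0.0085]
eef_rot: [0.726, 0.688, -0.001, -0.001]
contact_force: [1.0, 0.2, -5.1]
opening: 0.629
```

```bash
python3 -c "
from h import *
st();plan([.5291,.0449,.012],86.9,1,.2)
im,c=snap('wrist','w7');cv2.imwrite('pics/w7c.png',cv2.cvtColor(im[180:400,160:400],cv2.COLOR_RGB2BGR))"
```

```text
t 19.65 p [0.5295 0.0451 0.0085] q [ 0.7258  0.6879 -0.0014 -0.0013] F [ 0.96  0.16 -5.11] M [ 0.17 -0.17  0.04] op 0.629
err mm [-0.45 -0.23  3.46] rotvec [-0.0037  0.0002  0.0006] in tool mm [-0.25 -0.45 -3.46]
[0.2, -0.2, -0.5, -3.5, -0.004, 0.0, 0.001]
```

View pics/w7c.png

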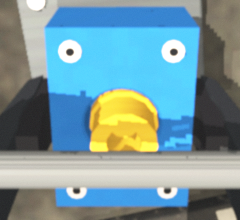

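The bushing is past the balls and rising; the force fell back to the bare weight. Continue to the disc.

>>> {"method": "play_rows", "body": {
  "increments": [
    [0.2,0,-0.2,0.6,-0.001,0,0],
    [0.2,0,-0.1,0.6,-0.001,0,0],
    [0.2,0,-0.1,0.6,-0.001,0,0],
    [0.2,0,0,0.6,0,0,0],
    [0.2,0,0,0.6,0,0,0],
    [0.2,0,0,0.6,0,0,0],
    [0.2,0,0,0.6,0,0,0],
    [0.2,0,0,0.4,0,0,0]
  ]
}}

```text
clock: 20.7
tool_pos: [0.5286, 0.0452, 0.0039]
eef_rot: [0.726, 0.688, -0.001, -0.0]
contact_force: [-1.1, -0.8, 2.4]
opening: 0.634
```

```bash
python3 -c "
from h import *
st();plan([.5291,.0449,.004],86.9,1,.2)"
```

```text
t 20.7 p [0.5286 0.0452 0.0039] q [ 7.257e-01  6.880e-01 -6.000e-04 -3.000e-04] F [-1.12 -0.78  2.4 ] M [-0.    0.21  0.  ] op 0.634
err mm [ 0.55 -0.29  0.1 ] rotvec [-0.0013  0.0005  0.0008] in tool mm [-0.26  0.56 -0.1 ]
[0.2, -0.3, 0.6, -0.1, -0.001, 0.001, 0.001]
```

>>> {"method": "play_rows", "body": {
  "increments": [
    [0.2,0,0,0.4,0,0,0],
    [0.2,0,0,0.4,0,0,0],
    [0.2,0,0,0.4,0,0,0],
    [0.2,0,0,0.4,0,0,0],
    [0.2,0,0,0.2,0,0,0],
    [0.2,0,0,0,0,0,0],
    [0.2,0,0,0,0,0,0],
    [0.2,0,0,0,0,0,0]
  ]
}}

```text
clock: 21.7
tool_pos: [0.5286, 0.0452, 0.0039]
eef_rot: [0.726, 0.688, -0.0, 0.0]
contact_force: [-1.9, -0.5, 3.7]
opening: 0.634
```

```bash
python3 -c "
from h import *
st()
im,c=snap('wrist','w8');a,_=snap('scene','s8')
cv2.imwrite('pics/s8c.png',cv2.cvtColor(cv2.resize(a[140:240,220:340],None,fx=6,fy=6),cv2.COLOR_RGB2BGR))"
```

```text
t 21.7 p [0.5286 0.0452 0.0039] q [ 7.257e-01  6.880e-01 -4.000e-04  3.000e-04] F [-1.91 -0.54  3.74] M [-0.    0.31  0.03] op 0.634
```

View pics/w8.png

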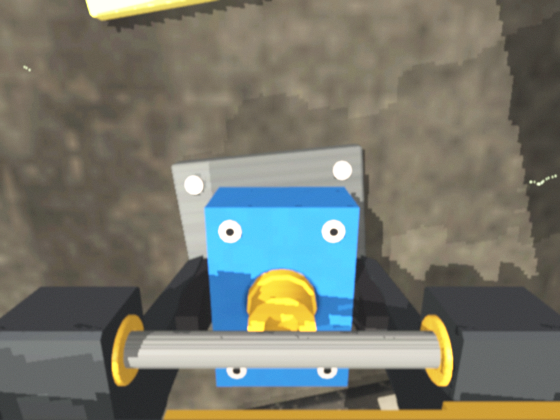

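View pics/s8c.png

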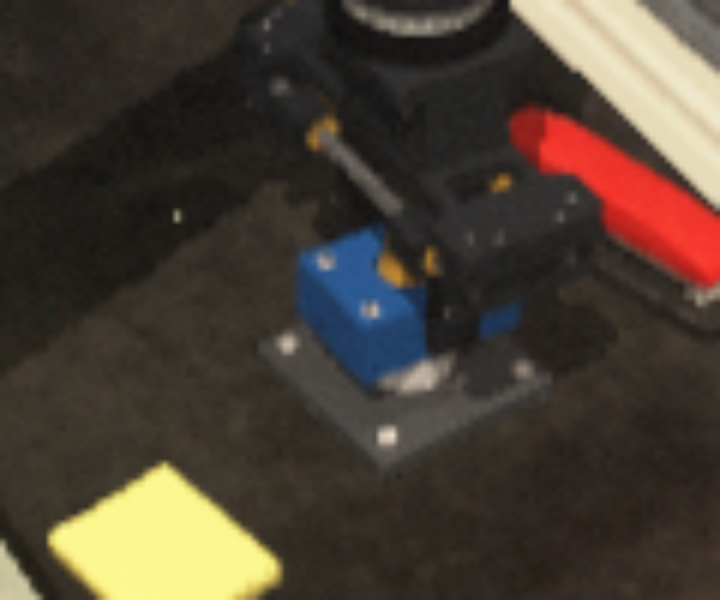

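Seated at the predicted height (reported z 0.0039), bushing standing up out of the recess. Release and rise straight up.

>>> {"method": "play_rows", "body": {
  "increments": [
    [0.75,0,0,0,0,0,0],
    [0.9,0,0,0,0,0,0],
    [1,0,0,0,0,0,0],
    [1,0,0,0,0,0,0],
    [1,0,0,0,0,0,0],
    [1,0,0,-3,0,0,0],
    [1,0,0,-5,0,0,0],
    [1,0,0,-7,0,0,0]
  ]
}}

```text
clock: 22.8
tool_pos: [0.5294, 0.0456, 0.019]
eef_rot: [0.726, 0.688, 0.0, 0.0]
contact_force: [-0.5, -0.2, 0.0]
opening: 1.002
```

>>> {"method": "play_rows", "body": {
  "increments": [
    [1,0,0,-10,0,0,0],
    [1,0,0,-12,0,0,0],
    [1,0,0,-12,0,0,0],
    [1,0,0,-12,0,0,0],
    [1,0,0,-12,0,0,0],
    [1,0,0,-8,0,0,0],
    [1,0,0,-3,0,0,0],
    [1,0,0,0,0,0,0]
  ]
}}

```text
clock: 23.8
tool_pos: [0.53, 0.0454, 0.0945]
eef_rot: [0.726, 0.688, 0.001, 0.001]
contact_force: [-0.3, 0.4, -0.1]
opening: 1.002
```

```bash
python3 -c "
from h import *
st()
im,c=snap('wrist','w9');st();a,_=snap('scene','s9')
cv2.imwrite('pics/s9c.png',cv2.cvtColor(cv2.resize(a[140:240,220:340],None,fx=6,fy=6),cv2.COLOR_RGB2BGR))"
```

```text
t 23.8 p [0.53   0.0454 0.0945] q [0.7258 0.6879 0.0013 0.0011] F [-0.27  0.41 -0.1 ] M [0.01 0.02 0.02] op 1.002
t 23.85 p [0.5299 0.0454 0.0943] q [0.7257 0.688  0.0011 0.0011] F [ 0.5  -0.13 -0.04] M [ 0.05 -0.04  0.  ] op 0.999
```

View pics/w9.png

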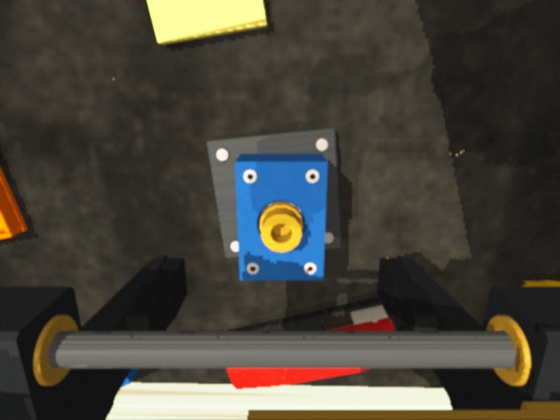

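View pics/s9c.png

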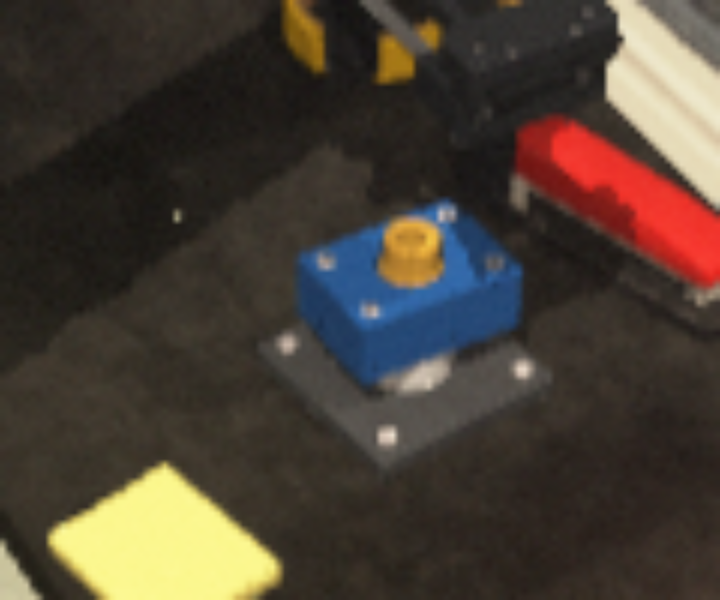

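The housing sits level on the disc and the bushing stands up; in the wrist view the bushing top is at (281,230), and the screws are at (250,176), (312,176), (253,268) and (310,268).

```bash
python3 -c "
from h import *
d=np.load('pics/w9.npz');c={k:d[k] for k in ['fx','fy','cx','cy','R','t']};im=d['im']
b=ray(c,281,230.5,.078);print('bush',b)
P=[ray(c,u,v,.065) for u,v in [(250,176),(312,176),(253,268),(310,268)]];print(np.round(P,4),np.mean(P,0))
cv2.imwrite('pics/w9c.png',cv2.cvtColor(cv2.resize(im[190:260,240:330],None,fx=8,fy=8,interpolation=cv2.INTER_CUBIC),cv2.COLOR_RGB2BGR))
plan([b[0],b[1],.036],86.9,6,1)
d=np.load('pics/top0.npz'); c={k:d[k] for k in ['fx','fy','cx','cy','R','t']}
print('tray',ray(c,385,210.5,.018))
"
```

```text
bush [0.52749261 0.04558903 0.078     ]
[[0.4962 0.0285 0.065 ]
 [0.4982 0.066  0.065 ]
 [0.5578 0.0254 0.065 ]
 [0.5598 0.0629 0.065 ]] [0.52799714 0.04570462 0.065     ]
err mm [ -2.32   0.19 -58.15] rotvec [ 0.0028 -0.0001  0.0007] in tool mm [ 0.06 -2.49 58.14]
[1, 0.0, -0.4, 9.7, 0.0, -0.0, 0.0]
[1, 0.0, -0.4, 9.7, 0.0, -0.0, 0.0]
[1, 0.0, -0.4, 9.7, 0.0, -0.0, 0.0]
[1, 0.0, -0.4, 9.7, 0.0, -0.0, 0.0]
[1, 0.0, -0.4, 9.7, 0.0, -0.0, 0.0]
[1, 0.0, -0.4, 9.7, 0.0, -0.0, 0.0]
tray [ 0.50067855 -0.23021218  0.018     ]
```

View pics/w9c.png

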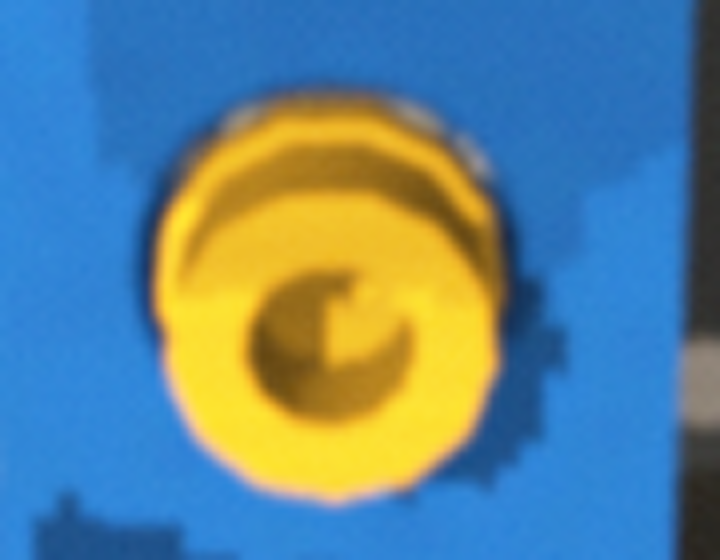

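>>> {"method": "play_rows", "body": {
  "increments": [
    [0.8,0,-1,3,0.002,0,0],
    [0.6,0,-0.6,8,0,0,0],
    [0.5,0,0,10,0,0,0],
    [0.5,0,0,10,0,0,0],
    [0.5,0,0,10,0,0,0],
    [0.5,0,0,7,0,0,0],
    [0.5,0,0,3,0,0,0],
    [0.5,0,0,0,0,0,0]
  ]
}}

```text
clock: 24.9
tool_pos: [0.5268, 0.0455, 0.0377]
eef_rot: [0.726, 0.688, -0.001, -0.001]
contact_force: [-0.0, -0.4, 0.4]
opening: 0.498
```

```bash
python3 -c "
from h import *
st();plan([.5283,.0457,.033],86.9,1,.5)
im,c=snap('wrist','w10')"
```

```text
t 24.9 p [0.5268 0.0455 0.0377] q [ 0.7255  0.6882 -0.0012 -0.0008] F [-0.05 -0.35  0.4 ] M [ 0.05  0.01 -0.04] op 0.498
err mm [ 1.48  0.18 -4.69] rotvec [-0.0028  0.0006  0.0013] in tool mm [0.26 1.48 4.68]
[0.5, 0.3, 1.5, 4.7, -0.003, 0.001, 0.001]
```

View pics/w10.png

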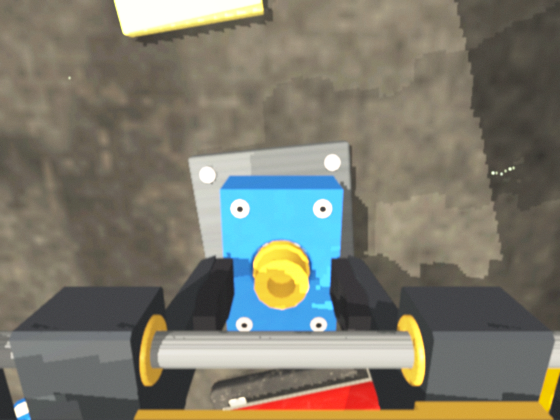

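>>> {"method": "play_rows", "body": {
  "increments": [
    [0.5,0.2,0.8,0.5,-0.002,0,0.001],
    [0.5,0,0.5,1,-0.001,0,0],
    [0.5,0,0,1,0,0,0],
    [0.5,0,0,1,0,0,0],
    [0.5,0,0,1,0,0,0],
    [0.5,0,0,0.5,0,0,0],
    [0.5,0,0,0.5,0,0,0],
    [0.5,0,0,0,0,0,0]
  ]
}}

```text
clock: 25.95
tool_pos: [0.529, 0.0457, 0.0328]
eef_rot: [0.726, 0.688, 0.001, 0.001]
contact_force: [-0.2, -0.6, -0.6]
opening: 0.496
```

```bash
python3 -c "
from h import *
st();plan([.5283,.0457,.030],86.9,1,.5)"
```

```text
t 25.95 p [0.529  0.0457 0.0328] q [0.726  0.6877 0.0008 0.0009] F [-0.15 -0.58 -0.63] M [-0.   -0.01 -0.02] op 0.496
err mm [-0.67 -0.   -2.79] rotvec [ 0.0023  0.0001 -0.0001] in tool mm [-0.04 -0.68  2.79]
[0.5, -0.0, -0.7, 2.8, 0.002, 0.0, -0.0]
```

>>> {"method": "play_rows", "body": {
  "increments": [
    [0.5,0,-0.4,0.4,0.001,0,0],
    [0.5,0,0,0.5,0,0,0],
    [0.5,0,0,0.5,0,0,0],
    [0.5,0,0,0.5,0,0,0],
    [0.5,0,0,0.5,0,0,0],
    [0.5,0,0,0.5,0,0,0],
    [0.5,0,0,0.5,0,0,0],
    [0.5,0,0,0,0,0,0]
  ]
}}

```text
clock: 26.95
tool_pos: [0.5286, 0.0457, 0.0292]
eef_rot: [0.726, 0.688, 0.0, 0.0]
contact_force: [-0.1, 0.9, 0.7]
opening: 0.497
```

```bash
python3 -c "
from h import *
st();plan([.5283,.0457,.030],86.9,1,.5)"
```

```text
t 26.95 p [0.5286 0.0457 0.0292] q [7.260e-01 6.877e-01 4.000e-04 5.000e-04] F [-0.06  0.95  0.66] M [ 0.06 -0.01 -0.02] op 0.497
err mm [-0.28 -0.03  0.83] rotvec [ 0.0013  0.0001 -0.    ] in tool mm [-0.05 -0.28 -0.83]
[0.5, -0.0, -0.3, -0.8, 0.001, 0.0, -0.0]
```

>>> {"method": "play_rows", "body": {
  "increments": [
    [0.45,0,-0.2,0,0.001,0,0],
    [0.4,0,0,0,0,0,0],
    [0.35,0,0,0,0,0,0],
    [0.3,0,0,0,0,0,0],
    [0.2,0,0,0,0,0,0],
    [0.1,0,0,0,0,0,0],
    [0.1,0,0,0,0,0,0],
    [0.1,0,0,0,0,0,0]
  ],
  "grip_force": 20
}}

```text
clock: 27.95
tool_pos: [0.5283, 0.0456, 0.0292]
eef_rot: [0.726, 0.688, -0.0, 0.0]
contact_force: [-0.6, 0.4, 0.8]
opening: 0.273
```

```bash
python3 -c "
from h import *
st()
im,c=snap('wrist','w11')"
```

```text
t 27.95 p [0.5283 0.0456 0.0292] q [ 7.261e-01  6.876e-01 -0.000e+00  2.000e-04] F [-0.61  0.38  0.8 ] M [0.02 0.06 0.05] op 0.273
```

View pics/w11.png

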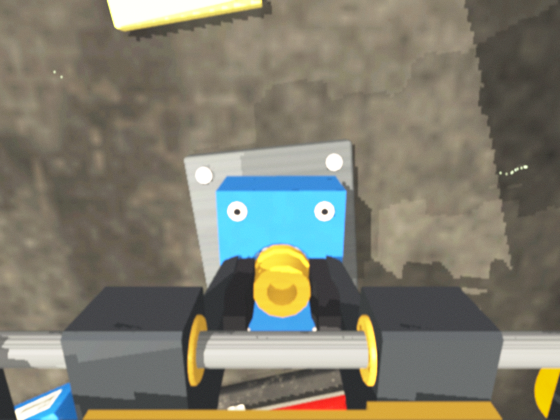

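>>> {"method": "play_rows", "body": {
  "increments": [
    [0.1,0,0,-2,0,0,0],
    [0.1,0,0,-4,0,0,0],
    [0.1,0,0,-6,0,0,0],
    [0.1,0,0,-8,0,0,0],
    [0.1,0,0,-10,0,0,0],
    [0.1,0,0,-10,0,0,0],
    [0.1,0,0,-6,0,0,0],
    [0.1,0,0,-2,0,0,0]
  ]
}}

```text
clock: 29.0
tool_pos: [0.5285, 0.0457, 0.0812]
eef_rot: [0.726, 0.688, 0.0, 0.0]
contact_force: [-0.5, 0.2, -0.9]
opening: 0.272
```

```bash
python3 -c "
from h import *
st()
im,c=snap('wrist','w12');a,_=snap('scene','s12')
cv2.imwrite('pics/s12c.png',cv2.cvtColor(cv2.resize(a[140:240,220:340],None,fx=6,fy=6),cv2.COLOR_RGB2BGR))
plan([.50,-.23,.07],81.9,16,.1)"
```

```text
t 29.0 p [0.5285 0.0457 0.0812] q [7.260e-01 6.876e-01 4.000e-04 4.000e-04] F [-0.47  0.19 -0.87] M [ 0.07 -0.07 -0.04] op 0.272
err mm [ -28.45 -275.67  -10.85] rotvec [ 0.0009 -0.      0.0871] in tool mm [-276.81  -13.47   10.84]
[0.1, -17.3, -0.8, 0.7, 0.0, -0.0, 0.005]
[0.1, -17.3, -0.7, 0.7, 0.0, -0.0, 0.005]
[0.1, -17.3, -0.7, 0.7, 0.0, -0.0, 0.005]
[0.1, -17.3, -0.6, 0.7, 0.0, -0.0, 0.005]
[0.1, -17.3, -0.5, 0.7, 0.0, -0.0, 0.005]
[0.1, -17.3, -0.4, 0.7, 0.0, -0.0, 0.005]
[0.1, -17.3, -0.3, 0.7, 0.0, -0.0, 0.005]
[0.1, -17.3, -0.2, 0.7, 0.0, -0.0, 0.005]
[0.1, -17.3, -0.1, 0.7, 0.0, -0.0, 0.005]
[0.1, -17.3, 0.0, 0.7, 0.0, -0.0, 0.005]
[0.1, -17.3, 0.1, 0.7, 0.0, -0.0, 0.005]
[0.1, -17.3, 0.2, 0.7, 0.0, -0.0, 0.005]
[0.1, -17.3, 0.3, 0.7, 0.0, -0.0, 0.005]
[0.1, -17.3, 0.4, 0.7, 0.0, -0.0, 0.005]
[0.1, -17.3, 0.5, 0.7, 0.0, -0.0, 0.005]
[0.1, -17.3, 0.6, 0.7, 0.0, -0.0, 0.005]
```

View pics/w12.png

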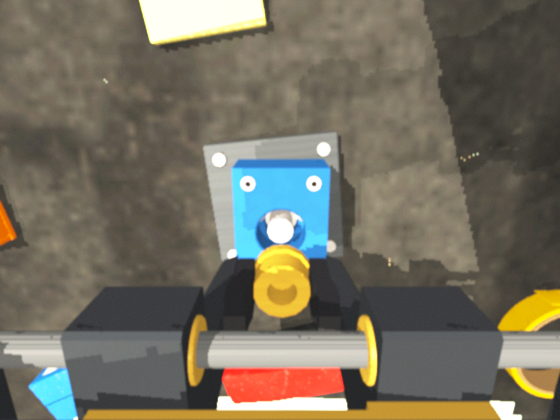

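View pics/s12c.png

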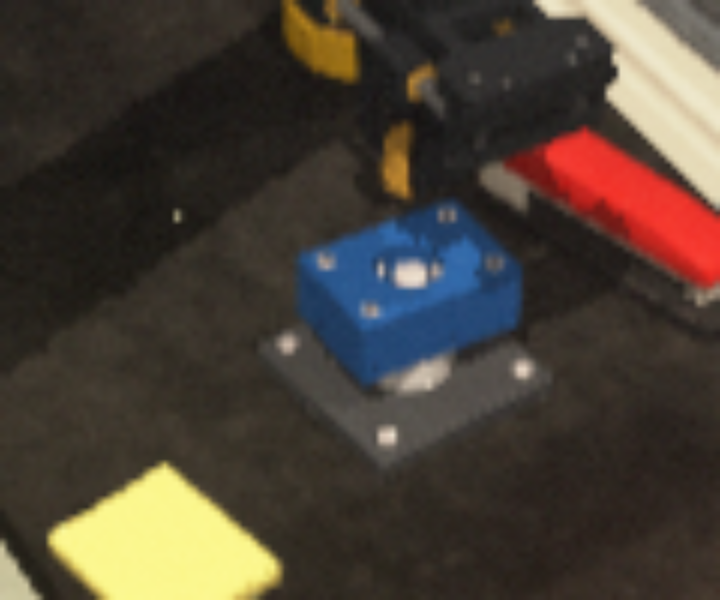

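The bushing is held upright and the housing stays on the post with the pin visible in its hole. Carry to the tray.

>>> {"method": "play_rows", "body": {
  "increments": [
    [0.1,-12,-1,0,0,0,0.01],
    [0.1,-20,-1,0,0,0,0.01],
    [0.1,-24,-1,0,0,0,0.01],
    [0.1,-26,-1,0,0,0,0.01],
    [0.1,-26,-1,0,0,0,0.01],
    [0.1,-26,-1,0,0,0,0.01],
    [0.1,-26,0,0,0,0,0.01],
    [0.1,-26,0,0,0,0,0.01]
  ]
}}

```text
clock: 30.1
tool_pos: [0.4985, -0.1549, 0.0788]
eef_rot: [0.756, 0.654, -0.004, -0.0]
contact_force: [-0.4, 0.3, -0.4]
opening: 0.275
```

```bash
python3 -c "
from h import *
st();plan([.50,-.23,.07],81.9,4,.1)"
```

```text
t 30.1 p [ 0.4985 -0.1549  0.0788] q [ 7.564e-01  6.540e-01 -4.000e-03 -3.000e-04] F [-0.44  0.27 -0.44] M [ 0.05 -0.07 -0.04] op 0.275
err mm [  1.53 -75.12  -8.79] rotvec [-0.0057  0.0056 -0.0036] in tool mm [-74.06  12.41   9.13]
[0.1, -18.5, 3.1, 2.3, -0.001, 0.001, -0.001]
[0.1, -18.5, 3.1, 2.3, -0.001, 0.001, -0.001]
[0.1, -18.5, 3.1, 2.2, -0.001, 0.001, -0.001]
[0.1, -18.5, 3.0, 2.2, -0.001, 0.001, -0.001]
```

>>> {"method": "play_rows", "body": {
  "increments": [
    [0.1,-20,3,2,-0.002,0.002,-0.001],
    [0.1,-18,3,2,-0.002,0.002,-0.001],
    [0.1,-14,3,2,-0.001,0.001,-0.001],
    [0.1,-9,2,2,0,0,0],
    [0.1,-4,1,1,0,0,0],
    [0.1,0,0,0,0,0,0],
    [0.1,0,0,0,0,0,0],
    [0.1,0,0,0,0,0,0]
  ]
}}

```text
clock: 31.1
tool_pos: [0.4954, -0.2302, 0.0683]
eef_rot: [0.758, 0.652, -0.003, -0.001]
contact_force: [-0.5, -0.0, -1.2]
opening: 0.274
```

```bash
python3 -c "
from h import *
st();plan([.50,-.23,.0],81.9,4,.1);snap('wrist','w13')
print(proj(r.get_calibration('wrist'),[.5007,-.2302,.018]))"
```

```text
t 31.1 p [ 0.4954 -0.2302  0.0683] q [ 0.7584  0.6518 -0.003  -0.0012] F [-0.49 -0.03 -1.17] M [0.05 0.02 0.04] op 0.274
err mm [  4.58   0.24 -68.31] rotvec [-0.0057  0.003  -0.0094] in tool mm [ 1.13  4.88 68.28]
[0.1, 0.3, 1.2, 17.1, -0.001, 0.001, -0.002]
[0.1, 0.3, 1.2, 17.1, -0.001, 0.001, -0.002]
[0.1, 0.3, 1.2, 17.1, -0.001, 0.001, -0.002]
[0.1, 0.2, 1.1, 17.1, -0.001, 0.001, -0.002]
(np.float64(282.45752133920365), np.float64(224.16542191219114))
```

View pics/w13.png

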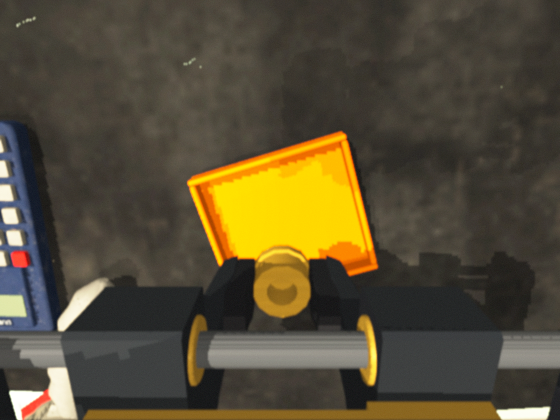

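>>> {"method": "play_rows", "body": {
  "increments": [
    [0.1,0.5,2,3,-0.002,0.001,0],
    [0.1,0.5,2,8,-0.002,0.001,0],
    [0.1,0,0.5,12,-0.001,0.001,0],
    [0.1,0,0,13,0,0,0],
    [0.1,0,0,12,0,0,0],
    [0.1,0,0,8,0,0,0],
    [0.1,0,0,4,0,0,0],
    [0.1,0,0,1,0,0,0]
  ]
}}

```text
clock: 32.15
tool_pos: [0.4999, -0.229, 0.0021]
eef_rot: [0.758, 0.652, -0.0, -0.001]
contact_force: [0.9, 0.6, -1.6]
opening: 0.273
```

```bash
python3 -c "
from h import *
st();plan([.50,-.23,-.0248],82.4,4,.1)"
```

```text
t 32.15 p [ 0.4999 -0.229   0.0021] q [ 7.579e-01  6.523e-01 -4.000e-04 -9.000e-04] F [ 0.89  0.64 -1.56] M [ 0.07 -0.02  0.04] op 0.273
err mm [  0.05  -0.99 -26.89] rotvec [-0.0018 -0.0007 -0.0168] in tool mm [-0.99  0.25 26.89]
[0.1, -0.2, 0.1, 6.7, -0.0, -0.0, -0.004]
[0.1, -0.2, 0.1, 6.7, -0.0, -0.0, -0.004]
[0.1, -0.2, 0.1, 6.7, -0.0, -0.0, -0.004]
[0.1, -0.2, 0.0, 6.7, -0.0, -0.0, -0.004]
```

>>> {"method": "play_rows", "body": {
  "increments": [
    [0.1,0,0,3,-0.001,0,0],
    [0.1,0,0,4,-0.001,0,0],
    [0.1,0,0,4,0,0,0],
    [0.1,0,0,4,0,0,0],
    [0.1,0,0,3,0,0,0],
    [0.1,0,0,3,0,0,0],
    [0.1,0,0,2,0,0,0],
    [0.1,0,0,0,0,0,0]
  ]
}}

```text
clock: 33.15
tool_pos: [0.5007, -0.2293, -0.0218]
eef_rot: [0.758, 0.652, 0.001, 0.001]
contact_force: [0.7, 0.5, -0.8]
opening: 0.275
```

```bash
python3 -c "
from h import *
st();plan([.50,-.23,-.0248],82.4,4,.1)"
```

```text
t 33.15 p [ 0.5007 -0.2293 -0.0218] q [7.580e-01 6.522e-01 8.000e-04 6.000e-04] F [ 0.71  0.52 -0.85] M [ 0.02 -0.02  0.01] op 0.275
err mm [-0.66 -0.71 -2.99] rotvec [ 0.002  -0.0004 -0.0171] in tool mm [-0.81 -0.55  2.99]
[0.1, -0.2, -0.1, 0.7, 0.0, -0.0, -0.004]
[0.1, -0.2, -0.1, 0.7, 0.0, -0.0, -0.004]
[0.1, -0.2, -0.1, 0.7, 0.0, -0.0, -0.004]
[0.1, -0.2, -0.1, 0.7, 0.0, -0.0, -0.004]
```

>>> {"method": "play_rows", "body": {
  "increments": [
    [0.1,0,0,0.6,0.001,0,0],
    [0.1,0,0,0.6,0.001,0,0],
    [0.1,0,0,0.6,0,0,0],
    [0.1,0,0,0.5,0,0,0],
    [0.1,0,0,0.5,0,0,0],
    [0.1,0,0,0.5,0,0,0],
    [0.1,0,0,0.5,0,0,0],
    [0.1,0,0,0.5,0,0,0]
  ]
}}

```text
clock: 34.15
tool_pos: [0.5009, -0.2294, -0.0248]
eef_rot: [0.758, 0.652, 0.0, 0.0]
contact_force: [-1.7, 0.1, 4.7]
opening: 0.278
```

```bash
python3 -c "
from h import *
st()"
```

```text
t 34.15 p [ 0.5009 -0.2294 -0.0248] q [7.580e-01 6.522e-01 2.000e-04 4.000e-04] F [-1.68  0.11  4.65] M [ 0.14  0.27 -0.03] op 0.278
```

Floor contact felt at the predicted height (reported z -0.0248, +4.7 N). Release, opening only part way, and rise.

>>> {"method": "play_rows", "body": {
  "increments": [
    [0.3,0,0,0,0,0,0],
    [0.35,0,0,0,0,0,0],
    [0.4,0,0,0,0,0,0],
    [0.4,0,0,0,0,0,0],
    [0.4,0,0,0,0,0,0],
    [0.4,0,0,-2,0,0,0],
    [0.4,0,0,-4,0,0,0],
    [0.4,0,0,-6,0,0,0]
  ]
}}

```text
clock: 35.15
tool_pos: [0.5009, -0.2293, -0.0126]
eef_rot: [0.758, 0.652, 0.0, 0.0]
contact_force: [-0.3, 0.4, 0.4]
opening: 0.399
```

>>> {"method": "play_rows", "body": {
  "increments": [
    [0.4,0,0,-8,0,0,0],
    [0.4,0,0,-12,0,0,0],
    [0.4,0,0,-16,0,0,0],
    [0.4,0,0,-18,0,0,0],
    [0.4,0,0,-18,0,0,0],
    [0.4,0,0,-18,0,0,0],
    [0.4,0,0,-12,0,0,0],
    [0.4,0,0,-4,0,0,0]
  ]
}}

```text
clock: 36.15
tool_pos: [0.5014, -0.2299, 0.1033]
eef_rot: [0.758, 0.652, 0.001, 0.002]
contact_force: [-0.5, -0.3, 1.4]
opening: 0.4
```

```bash
python3 -c "
from h import *
st();im,c=snap('wrist','w14');a,_=snap('scene','s14');t,_=snap('top','t14')
cv2.imwrite('pics/s14c.png',cv2.cvtColor(cv2.resize(a[160:300,230:400],None,fx=4,fy=4),cv2.COLOR_RGB2BGR))"
```

```text
t 36.15 p [ 0.5014 -0.2299  0.1033] q [0.758  0.6522 0.001  0.0021] F [-0.5  -0.34  1.37] M [ 0.02 -0.06  0.  ] op 0.4
```

View pics/w14.png

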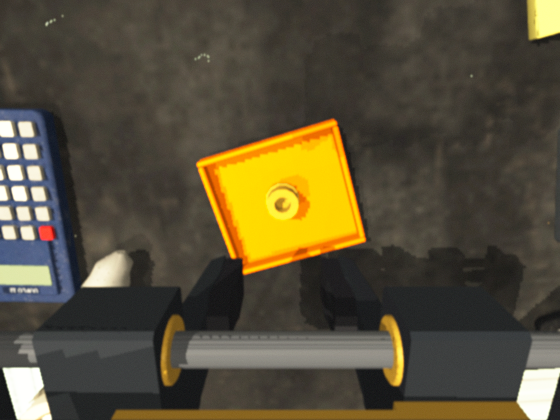

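View pics/s14c.png

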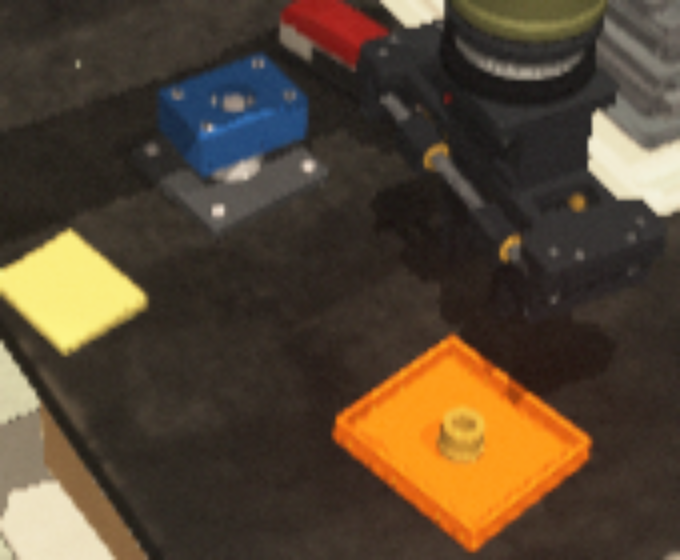

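View pics/t14.png

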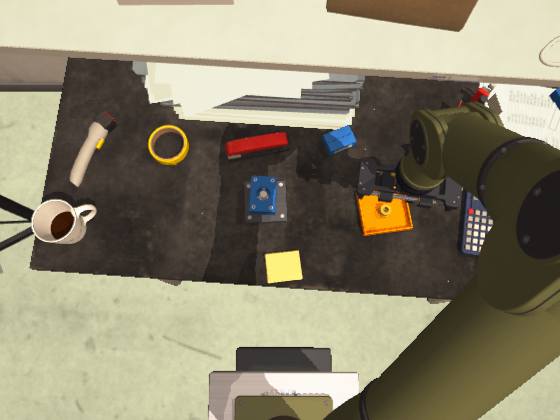

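The bushing stands upright, bore up, in the middle of the tray (wrist (282,203)). The housing is level on the post, and nothing else has moved. I'll settle the arm, then hand in.

>>> {"method": "play_rows", "body": {
  "increments": [
    [0.4,0,0,0,0,0,0],
    [0.4,0,0,0,0,0,0],
    [0.4,0,0,0,0,0,0],
    [0.4,0,0,0,0,0,0],
    [0.4,0,0,0,0,0,0],
    [0.4,0,0,0,0,0,0],
    [0.4,0,0,0,0,0,0],
    [0.4,0,0,0,0,0,0]
  ]
}}

```text
clock: 37.3
tool_pos: [0.4998, -0.2291, 0.1003]
eef_rot: [0.758, 0.652, -0.0, -0.0]
contact_force: [-0.7, -0.1, 0.4]
opening: 0.395
```

```bash
python3 -c "
from h import *
st();print(r.finish_job())"
```

```text
t 37.3 p [ 0.4998 -0.2291  0.1003] q [ 7.578e-01  6.525e-01 -3.000e-04 -2.000e-04] F [-0.69 -0.14  0.41] M [ 0.05 -0.01 -0.02] op 0.395
the job is handed in; nothing more can be done
None
```

The job is done and handed in at 37.3 s. The bushing was poked out on the post and now stands in the orange tray, and the housing sits on the disc.

**What I did:** I set the housing over the eccentric pin, found in the wrist camera, and pressed it down until it sat on the disc. The highest net push I read, between moves, was about 12 N. I then lifted the bushing out, stood it in the middle of the tray (floor contact about 5 N) and raised the arm clear.

**Last checks:**
- **Pictures:** in the last pictures, taken after letting go, the housing looks level on the disc with the pin showing in its hole. The bushing stands upright, bore up, about mid-tray. The stapler, carton and sticky pad look unmoved. The arm hid part of the calculator in the last top view, so I saw less of it.
- **Housing position:** after I let go of it, its centre measured about 5 to 6 mm from the post's centre line (limit 10 mm). I did not measure it again after taking the bushing out.
- **Force:** near zero at hand-in.

**What disagreed:** the fingertips are about 36 mm behind the TCP position the robot reports. Because of this my first attempt to grip the housing closed on air above it, without touching anything. I allowed for the offset in every later move, and the contact heights I felt at the disc and in the tray matched it.

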